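Clear the checkweigher's reject bay: sort by heft, zero the counter

ROBOT

A 7-joint arm with a two-finger parallel gripper is mounted at the origin on a cart in front of the work surface, level with it; the furniture and walls round the work are solid. World frame = base frame: x ahead of the robot, y to its left, z up, the work surface at z = 0. Lengths are in m, angles in rad, forces in N, time in s.
With the tool pointing down it reaches from about 0.35 to 0.9 m from the base axis. Payload 8.1 kg.
Tool frame: the origin (TCP) lies at the very end of the fingers, on their centre line; the grasp point (between the pads) lies 19 mm behind it; z points along the fingers, y is the direction in which the jaws open and shut (so a half turn about z gives the same grasp; the last joint's range is limited). The gripper opens to 92 mm and grips with 3 to 60 N. Pads are 19 mm wide; open, the fingers measure 130 mm over their backs; the gripper's body (75 mm by 190 mm) begins 47 mm behind the grasp point.
Start: joints at [1.089, 0.434, 0.025, 1.573, -0.012, 1.134, -0.075], TCP at [0.231, -0.581, 0.227] pointing down, gripper open.
Joint ranges: [-2.62, 2.62], [-0.44, 2.09], [-1.27, 1.32], [0.08, 2.57], [-1.32, 4.46], [0.12, 2], [-2.74, 2.74]. Speed limits (rad/s): [2.22, 2.22, 3.01, 3.01, 3.14, 3.14, 3.14].

INTERFACE

Orientations are given as a unit quaternion [w, x, y, z].
In Python, from plant import ctrl gives the robot as it stands. The module is installed in compiled form; this text tells all that it offers.
- The arm moves only by the shell command python3 -m creep 'ROWS' [FORCE]. ROWS is JSON, a list of rows, each an object with "claw": the finger opening in m, from 0 to 0.0918; "delta_pos": the shift along the world's x, y, z in m, a list of three; "spin": the turn about the world's z in degrees. In form: [{"claw": claw, "delta_pos": [x, y, z], "spin": spin}, ...]. A call has 1 to 12 rows; each row is the pose to reach, as a shift and turn from the pose measured when the call began; what a row does not reach only later rows make up. A row lasts 1/8 s, in which the tool goes at most 62.5 mm and 10.7 degrees, less where a joint would pass 70% of its speed; a pose out of reach is approached as far as the arm can. A call with a gripper value outside its range is refused whole. The fingers move at their own pace and stop on an object; FORCE is the grip in N (left out, the last holds). Time passes only in rows, so rows that repeat a pose let the fingers close. It gives the time, the measured TCP pose, the force and the opening at its end, in the units of the state.
- ctrl.get_state(): the state, without advancing time (a new reading comes with each control period).
- ctrl.get_image(name): name is "scene" or "top" or "wrist"; returns the picture (384x512x3 uint8, blue, green, red); there is no depth.
- ctrl.camera_model(name): a dict with "K" (3x3 intrinsics, pixels), "xyz" and "rotation" of the camera in the world. Camera axes: x right, y up, looking along -z (the intrinsics and any distortion apply to the point x, -y, -z); pixel columns grow to the right and rows downward; lengths in m; the calibration is good to about 2 mm. A picture is of the moment at which its call begins: read the wrist's pose just before it. camera_model takes no time and is no camera call; for the wrist camera it gives the pose at the moment of the call.
- ctrl.close_job(): hands the job in, once; it reports no verdict.
The state is a dict: "time": time; "joints": joint angles; "joint_vel": joint speeds; "effort": joint torques, N m; "ee_pos": TCP position; "tcp_rot": TCP orientation; "force": force on the tool from outside, world axes, zero at the start; "moment": the same for the moment, N m; "finger_gap": finger opening in m.
Only numpy, scipy, OpenCV 4.12 (cv2) and the standard library are available. Lean on these libraries where they do the work, as an engineer would, in place of code of your own. Each camera call takes 0.05 s, during which the arm holds its last target. There are 200 camera calls.

TASK

Clear the checkweigher's reject bay: raise the guard flap and swing its red-handled stay up so that the flap rests on it, and only then take out the canisters one by one, feel how heavy each is, and stand the full ones in the black tote and the short-filled ones (less than about 400 g) in the red rework tray, upright and without dropping them. When the bay is empty fold the stay back down onto its rest, close the guard fully, and at any time turn the reject counter's knob back to its zero stop. Leave the other things on the bench where they are.

Things in the scene. Friction and masses are not known exactly. Their poses are not given: they have to be found in the camera images.
- bay_floor (a point): centre of the bay's floor, 6 mm above the bench. Fixed aluminium tray, inside 88 mm (x) by 292 mm (y), walls 80 mm above the bench. x points to the hinge side, away from the robot, y along the row of canisters to the left, z up. Canisters stand in one row along y, 70 mm apart: fingers fit before and behind each (x), not between. A white counter housing, 115 mm high, joins its right (-y) end
- guard_hinge (a point): middle of the guard's hinge line, which runs along the bay's y axis behind the bay, 152 mm above the bench; axes as the bay's. The hinge posts stand at +-153 mm along y
- guard_handle (a point): middle of the black bar handle in front of the flap: round, 12 mm in diameter, 110 mm long along the bay's y, 36 mm clear of the flap's lip. Closed it lies 186 mm before (-x) and 20 mm below the hinge line; with the flap's front edge up it is the top of the flap. Pinch it from above, fingers before and behind; it turns in the fingers as the flap swings
- guard (a joint): guard flap, a clear panel in a yellow frame: 0 shut, grows as the front edge is raised, stops at 2.18 rad (leaning back). Its sprung, damped hinge sinks slowly shut when let go: from 2.18 it takes about 15 s to 1.95 rad, where it rests on the stay if that is up (lower down the stay cannot be set: raise the flap again). Raising it at 0.25 rad/s takes about 10 N at the handle
- stay (a joint): angle of the stay, a flat arm at the right-hand end: 0 folded (lying out to the right, -y, on a rubber-tipped post), 1.68 rad set (upright and just past it, against its stop, where it stays by its own weight). It swings up about an axis along the bay's x
- stay_grip (a point): middle of the red grip at the free end of the stay, 12 mm thick along the bay's x, 34 mm long along the arm, 20 mm wide; 95 mm from the pivot. It can be pinched from above with the fingers before and behind it, and turns in the fingers as the arm swings
- stay_pivot (a point): pivot of the stay, 152 mm above the bench; axes as the bay's
- counter_knob (a joint): angle of the reject counter's reset knob: 0 at its zero stop (white line on the knob towards the robot, at the red mark), grows as it is turned clockwise seen from above, up to 4.4 rad; turn it anticlockwise to reset. It takes about 0.05 N m and stays where it is left
- counter_knob_grip (a point): centre of the bar grip of the knob, on its upright axis, at the height to grip it (153 mm above the bench, 7 mm under its top); the bar is 14 mm thick and 46 mm long, along this point's x, so fingers close along its y. The point turns with the knob
- tote_floor (a point): centre of the inner floor of the black tote (fixed), 4 mm above the bench; inside 260 mm along its x, 360 mm along its y, walls up to 128 mm. Four packed canisters stand fixed in it: three along its -y end, far from the robot (x -85, -5, 78 mm, y -135 mm), and one at x 80, y -58 mm; the rest of its floor is free
- tray_floor (a point): centre of the inner floor of the red rework tray (fixed), 4 mm above the bench; inner size 92 mm along its x, 204 mm along its y, walls up to 76 mm above the bench. Two canisters stand in it side by side, at about +-50 mm along y
- can_a_mid (a point): black sealed canister with a blue lid, 66 mm across and 133 mm tall; this point is on its axis half-way up, 66.5 mm above its foot; z is the canister's axis. Its contents lie low in it. A full one weighs 520 to 640 g, a short-filled one 220 to 300 g; they look alike, and whichever names are absent are not in the bay this time
- can_b_mid (a point): black sealed canister with a blue lid, 66 mm across and 133 mm tall; this point is on its axis half-way up, 66.5 mm above its foot; z is the canister's axis. Its contents lie low in it. A full one weighs 520 to 640 g, a short-filled one 220 to 300 g; they look alike, and whichever names are absent are not in the bay this time
- can_c_mid (a point): black sealed canister with a blue lid, 66 mm across and 133 mm tall; this point is on its axis half-way up, 66.5 mm above its foot; z is the canister's axis. Its contents lie low in it. A full one weighs 520 to 640 g, a short-filled one 220 to 300 g; they look alike, and whichever names are absent are not in the bay this time
- can_d_mid (a point): black sealed canister with a blue lid, 66 mm across and 133 mm tall; this point is on its axis half-way up, 66.5 mm above its foot; z is the canister's axis. Its contents lie low in it. A full one weighs 520 to 640 g, a short-filled one 220 to 300 g; they look alike, and whichever names are absent are not in the bay this time
- stapler: grey stapler, 150 mm long and 47 mm high, on the bench before the bay; to be left alone
- screwdriver_orange: orange screwdriver, 211 mm long, on the bench right of the tray; to be left alone
- scanner: black barcode scanner, 160 by 143 by 28 mm, on the bench at the right; to be left alone
- plug_gauge: steel plug gauge with a green and a red ring, 107 mm long, on the bench at the right; to be left alone

How it is judged:
By the outcome, as a careful person would: the job done as asked, in the order asked, and still so for the second after the job is handed in, with the robot touching nothing.
Of can_a, can_b, can_c, can_d only 2 to 4 are there at a start; the rules pass over those that are not, and their reading is None.
At some moment in a run one of can_a, can_b, can_c, can_d may be knocked a few centimetres aside while the robot is not near it.
It also fails if it takes over 210 s, if anything falls off the work surface, if the arm or the gripper's body presses on something with over 40 N, if the wrist force passes 120 N, or if a joint passes its speed limit or range.

## Working session

There is one attempt and no reset: what is moved stays moved. The work goes in short steps, Python scripts to look and compute and a shell command to move; the robot and the scene stay as the last step left them, time stands still between calls to the robot, and variables do not carry over. Pictures are saved under pics/ and viewed, about 12 in all and at most 16, crops included, and the job is handed in when it is done.

```bash
mkdir -p pics
cat > h.py <<'E'
import numpy as np, cv2
from plant import ctrl
def snap(n,f,crop=None,s=1):
    im=ctrl.get_image(n)
    cv2.imwrite('pics/raw_'+f+'.png',im)
    if crop: x0,y0,x1,y1=crop; im=im[y0:y1,x0:x1]
    if s!=1: im=cv2.resize(im,None,fx=s,fy=s,interpolation=cv2.INTER_CUBIC)
    cv2.imwrite('pics/'+f+'.png',im)
def at(n,u,v,z,cm=None):
    m=cm or ctrl.camera_model(n); K=np.array(m['K']);R=np.array(m['rotation']);c=np.array(m['xyz'])
    d=np.linalg.inv(K)@[u,v,1]; d=R@[d[0],-d[1],-d[2]]
    return c+d*(z-c[2])/d[2]
def px(n,p,cm=None):
    m=cm or ctrl.camera_model(n); K=np.array(m['K']);R=np.array(m['rotation']);c=np.array(m['xyz'])
    q=R.T@(np.array(p)-c); q=K@[q[0],-q[1],-q[2]]; return q[:2]/q[2]
E
python3 - <<'E'
from h import *
snap('top','top1',None,1.5); snap('scene','scene1',None,1.5)
for n in('top','scene','wrist'): print(n,ctrl.camera_model(n))
s=ctrl.get_state(); print({k:np.round(v,3) for k,v in s.items()})
E
```

```text
top {'K': array([[373.90086951,   0.        , 257.66621929],
       [  0.        , 373.90086951, 191.20521943],
       [  0.        ,   0.        ,   1.        ]]), 'xyz': array([ 0.27704306, -0.10253952,  1.38393344]), 'rotation': array([ 0.70736013,  0.06170876, -0.05872603, -0.70170145])}
scene {'K': array([[435.44290719,   0.        , 260.01099838],
       [  0.        , 435.44290719, 194.04890571],
       [  0.        ,   0.        ,   1.        ]]), 'xyz': array([-0.57730661, -1.12037063,  0.98349195]), 'rotation': array([ 0.79119591,  0.46163518, -0.1959128 , -0.35002881])}
wrist {'K': array([[313.32332578,   0.        , 257.95057802],
       [  0.        , 313.32332578, 190.37489398],
       [  0.        ,   0.        ,   1.        ]]), 'xyz': array([ 0.29145621, -0.55665205,  0.38402685]), 'rotation': array([ 0.82145878, -0.10289604,  0.07036061, -0.55647755])}
{'time': np.float64(0.1), 'joints': array([ 1.089,  0.435,  0.025,  1.574, -0.012,  1.134, -0.075]), 'joint_vel': array([-0.   , -0.   ,  0.001, -0.001,  0.   , -0.   ,  0.001]), 'effort': array([ 3.0000e-03, -6.6912e+01,  9.8800e-01, -3.1515e+01, -6.1000e-02,
        3.7000e-02,  0.0000e+00]), 'ee_pos': array([ 0.231, -0.58 ,  0.226]), 'tcp_rot': array([-0.001,  0.982,  0.188, -0.   ]), 'force': array([0.213, 0.858, 0.089]), 'moment': array([-0.014, -0.028,  0.017]), 'finger_gap': np.float64(0.092)}
```

View pics/top1.png

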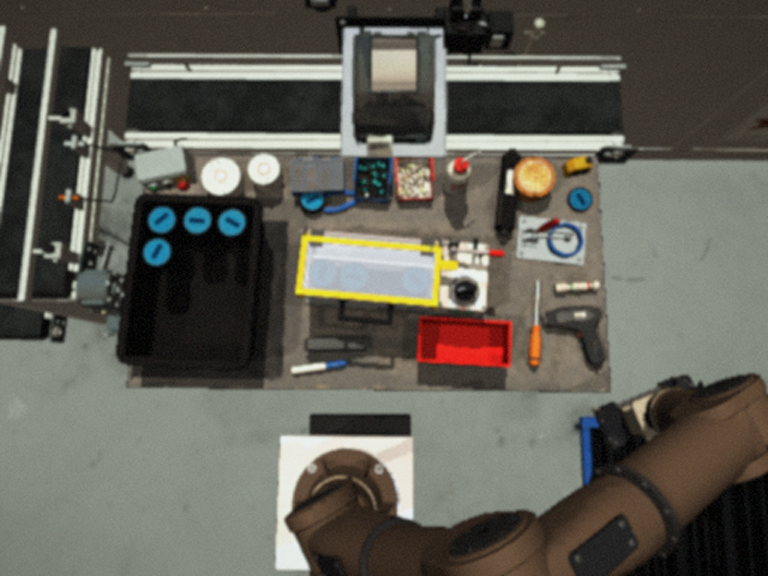

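View pics/scene1.png

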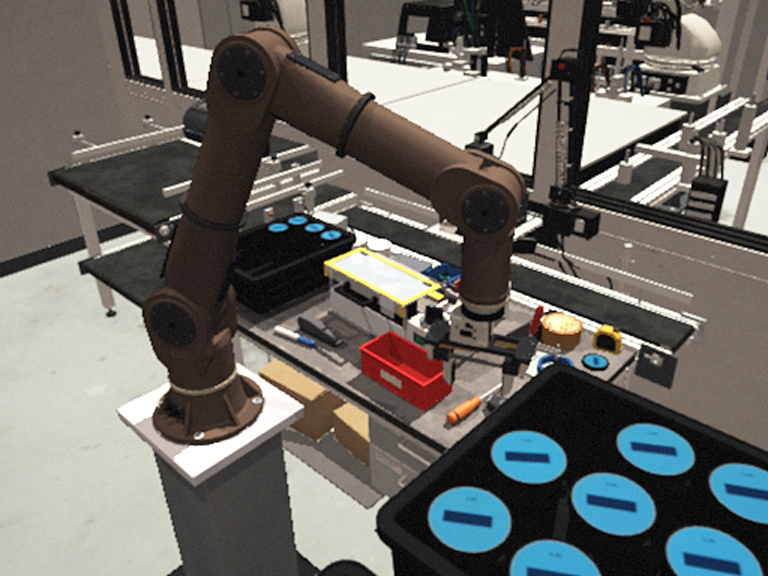

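The top view shows the bay with three lids under the flap (about (322,272), (353,275) and (415,278) in the 1.5x picture). The tote is at the left and the red tray in front on the right. The rotation is a quaternion, so I'll fix the helper and zoom in.

```bash
sed -i "s/R=np.array(m\['rotation'\])/R=rot(m['rotation'])/" h.py; sed -i '2a from scipy.spatial.transform import Rotation\ndef rot(q): return Rotation.from_quat(np.roll(q,-1)).as_matrix()' h.py
python3 - <<'E'
from h import *
im=cv2.imread('pics/raw_top1.png')[140:260,190:350]
cv2.imwrite('pics/c1.png',cv2.resize(im,None,fx=5,fy=5,interpolation=cv2.INTER_CUBIC))
im=cv2.imread('pics/raw_top1.png')[120:260,70:190]
E
```

```text
(no output)
```

View pics/c1.png

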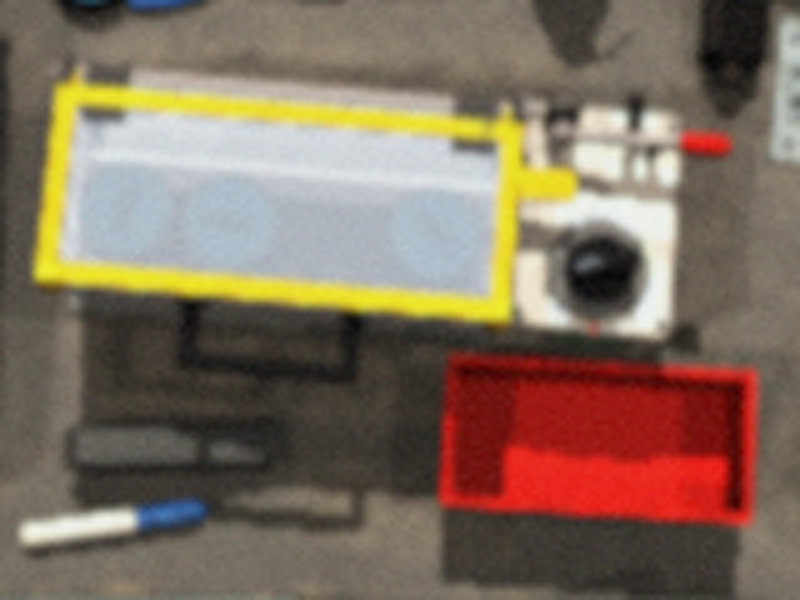

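```bash
cat > m1.py <<'E'
from h import *
cm=ctrl.camera_model('top')
c=lambda u,v,z: at('top',190+(u+.5)/5-.5,140+(v+.5)/5-.5,z,cm)
t=lambda u,v,z: at('top',u/1.5,v/1.5,z,cm)
P=dict(l1=c(125,213,.139),l2=c(228,220,.139),l3=c(437,230,.139),hl=c(188,362,.132),hr=c(352,372,.132),stayL=c(684,143,.152),stayR=c(731,146,.152),knob=c(598,265,.16),mark=c(594,328,.115),
 tr1=c(449,360,.076),tr2=c(755,374,.076),tr3=c(750,517,.076),tr4=c(443,503,.076),
 to1=t(137,197,.128),to2=t(265,200,.128),to3=t(258,368,.128),to4=t(118,362,.128),
 p1=t(162,220,.137),p2=t(197,220,.137),p3=t(232,221,.137),p4=t(157,252,.137),
 hiL=c(65,92,.152),hiR=c(520,130,.152),frL=c(45,275,.152),frR=c(505,315,.152))
for k,v in P.items(): print(k,np.round(v*1000,0))
tc=sum(P['tr%d'%i] for i in(1,2,3,4))/4; print('tray',tc)
print('tote',sum(P['to%d'%i] for i in(1,2,3,4))/4)
for a,b in(('tr1','tr2'),('tr4','tr3'),('tr1','tr4'),('hl','hr'),('l1','l3'),('hiL','hiR'),('frL','frR'),('p1','p3')):
  d=P[b]-P[a]; print(a,b,np.degrees(np.arctan2(d[1],d[0])),np.linalg.norm(d))
E
python3 m1.py
```

```text
l1 [521.  50. 139.]
l2 [517. -20. 139.]
l3 [ 511. -162.  139.]
hl [421.   6. 132.]
hr [ 415. -105.  132.]
stayL [ 570. -328.  152.]
stayR [ 568. -360.  152.]
knob [ 484. -267.  160.]
mark [ 448. -270.  115.]
tr1 [ 430. -173.   76.]
tr2 [ 422. -388.   76.]
tr3 [ 322. -381.   76.]
tr4 [ 330. -169.   76.]
to1 [702. 489. 128.]
to2 [697. 189. 128.]
to3 [308. 187. 128.]
to4 [319. 500. 128.]
p1 [644. 423. 137.]
p2 [645. 342. 137.]
p3 [643. 261. 137.]
p4 [568. 428. 137.]
hiL [602.  92. 152.]
hiR [ 578. -217.  152.]
frL [476. 101. 152.]
frR [ 452. -206.  152.]
tray [ 0.37615313 -0.27775412  0.076     ]
tote [0.50654875 0.34138965 0.128     ]
tr1 tr2 -92.1811086351208 0.21486132709432648
tr4 tr3 -92.12326831420795 0.2127940556340984
tr1 tr4 177.5239472163856 0.09991336565324306
hl hr -93.0488437966853 0.11061684763691612
l1 l3 -92.7352197487722 0.2119835438823402
hiL hiR -94.48138306156306 0.30975587300281815
frL frR -94.57521824812368 0.3079793204742954
p1 p3 -90.42836202124414 0.16176074569277016
```

```bash
python3 -m creep '[{"claw":0.06,"delta_pos":[0.03,0.04,0.02],"spin":5},{"claw":0.06,"delta_pos":[0.07,0.08,0.03],"spin":10},{"claw":0.06,"delta_pos":[0.11,0.12,0.03],"spin":16},{"claw":0.06,"delta_pos":[0.15,0.16,0.03],"spin":24},{"claw":0.06,"delta_pos":[0.19,0.20,0.03],"spin":32},{"claw":0.06,"delta_pos":[0.22,0.25,0.03],"spin":40},{"claw":0.06,"delta_pos":[0.24,0.29,0.03],"spin":48},{"claw":0.06,"delta_pos":[0.25,0.31,0.03],"spin":56},{"claw":0.06,"delta_pos":[0.253,0.314,0.03],"spin":62},{"claw":0.06,"delta_pos":[0.253,0.314,0.03],"spin":65},{"claw":0.06,"delta_pos":[0.253,0.314,0.03],"spin":65}]' 30
python3 - <<'E'
from h import *
m=ctrl.camera_model('wrist'); snap('wrist','w1',None,1.5); print(m['xyz'],m['rotation'])
s=ctrl.get_state(); print(s['ee_pos'],s['tcp_rot'],s['joints'],s['time']); print('knob px x1.5',px('wrist',[.484,-.267,.16],m)*1.5)
import json; json.dump({k:np.array(v).tolist() for k,v in m.items()},open('w1.json','w'))
E
```

```text
time: 1.48
ee_pos: [0.4837, -0.2662, 0.2557]
tcp_rot: [-0.001, 0.727, 0.686, -0.001]
force: [0.7, -0.4, 0.2]
finger_gap: 0.06
[ 0.48689197 -0.20089465  0.41369801] [ 0.99181369 -0.12448817  0.00462203 -0.02805256]
[ 0.48366811 -0.26636273  0.25575734] [-7.38665800e-04  7.27674810e-01  6.85921587e-01 -6.33954105e-04] [ 0.67023017  0.32155087 -0.34686879  1.68666059  0.11816773  1.15583684
  0.23275588] 1.525
knob px x1.5 [389.47377776 288.06572699]
```

View pics/w1.png

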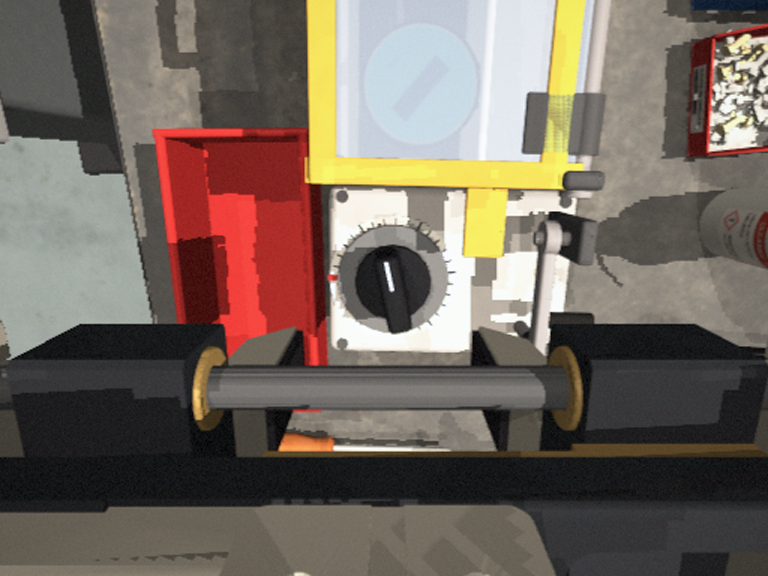

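Run:
```python
from h import *
import json
m=json.load(open('w1.json'))
f=lambda u,v,z: np.round(at('',u/1.5,v/1.5,z,m),4)
a,b=f(387,254,.160),f(401,326,.160); d=a-b; print(a,b,(a+b)/2,np.degrees(np.arctan2(d[1],d[0])),np.linalg.norm(d))
print('dial',f(391,283,.12),'redmark',f(333,278,.115))
print('lid',f(421,82,.139),'pivot',f(548,237,.152),'arm',f(540,340,.152),'hingeend',f(583,180,.152))
print('flap front edge',f(309,182,.152),f(309,5,.152),'tray corners',f(155,130,.076),f(312,132,.076),f(320,360,.076))
print('tab',f(485,255,.152),f(466,190,.152),f(505,190,.152))
```

```text
[ 0.4837 -0.2477  0.16  ] [ 0.4893 -0.2897  0.16  ] [ 0.4865 -0.2687  0.16  ] 97.59464336859143 0.042371688661180365
dial [ 0.4847 -0.2741  0.12  ] redmark [ 0.447  -0.2699  0.115 ]
lid [ 0.5073 -0.158   0.139 ] pivot [ 0.5741 -0.2446  0.152 ] arm [ 0.5711 -0.3058  0.152 ] hingeend [ 0.5922 -0.2144  0.152 ]
flap front edge [ 0.4435 -0.2071  0.152 ] [ 0.4519 -0.1211  0.152 ] tray corners [ 0.329  -0.1682  0.076 ] [ 0.4362 -0.1756  0.076 ] [ 0.4262 -0.3432  0.076 ]
tab [ 0.5389 -0.2528  0.152 ] [ 0.5287 -0.2162  0.152 ] [ 0.55   -0.2174  0.152 ]
```

```bash
python3 -m creep '[{"claw":0.04,"delta_pos":[0.002,-0.003,-0.02],"spin":6},{"claw":0.04,"delta_pos":[0.002,-0.003,-0.05],"spin":11},{"claw":0.04,"delta_pos":[0.002,-0.003,-0.08],"spin":11},{"claw":0.04,"delta_pos":[0.002,-0.003,-0.105],"spin":11},{"claw":0.04,"delta_pos":[0.002,-0.003,-0.12],"spin":11},{"claw":0.04,"delta_pos":[0.002,-0.003,-0.12],"spin":11},{"claw":0.008,"delta_pos":[0.002,-0.003,-0.12],"spin":11},{"claw":0.008,"delta_pos":[0.002,-0.003,-0.12],"spin":11},{"claw":0.008,"delta_pos":[0.002,-0.003,-0.12],"spin":11},{"claw":0.008,"delta_pos":[0.002,-0.003,-0.12],"spin":11}]' 15
python3 -m creep '[{"claw":0.008,"delta_pos":[0,0,0],"spin":9},{"claw":0.008,"delta_pos":[0,0,0],"spin":18},{"claw":0.008,"delta_pos":[0,0,0],"spin":27},{"claw":0.008,"delta_pos":[0,0,0],"spin":36},{"claw":0.008,"delta_pos":[0,0,0],"spin":45},{"claw":0.008,"delta_pos":[0,0,0],"spin":54},{"claw":0.008,"delta_pos":[0,0,0],"spin":63},{"claw":0.008,"delta_pos":[0,0,0],"spin":70},{"claw":0.008,"delta_pos":[0,0,0],"spin":76},{"claw":0.008,"delta_pos":[0,0,0],"spin":80},{"claw":0.008,"delta_pos":[0,0,0],"spin":82},{"claw":0.008,"delta_pos":[0,0,0],"spin":82}]'
python3 -c "
from h import *
s=ctrl.get_state(); q=s['tcp_rot']; print(s['moment'],s['force'],2*np.degrees(np.arctan2(q[2],q[1]))-90)"
```

```text
time: 2.78
ee_pos: [0.4862, -0.2695, 0.1364]
tcp_rot: [-0.0, 0.659, 0.753, -0.0]
force: [1.0, 0.3, 3.6]
finger_gap: 0.0136
time: 4.28
ee_pos: [0.4851, -0.271, 0.1363]
tcp_rot: [-0.001, 0.004, 1.0, -0.001]
force: [-4.1, -4.7, 3.0]
finger_gap: 0.0144
[-0.8277113   0.73401829 -0.38468189] [-4.05438731 -4.65972459  2.98327285] 89.49450317374985
```

```bash
python3 -m creep '[{"claw":0.03,"delta_pos":[0,0,0],"spin":0},{"claw":0.04,"delta_pos":[0,0,0],"spin":0},{"claw":0.04,"delta_pos":[0,0,0.03],"spin":0},{"claw":0.04,"delta_pos":[0,0,0.07],"spin":-9},{"claw":0.04,"delta_pos":[0,0,0.1],"spin":-18},{"claw":0.04,"delta_pos":[0,0,0.12],"spin":-28},{"claw":0.04,"delta_pos":[0,0,0.12],"spin":-38},{"claw":0.04,"delta_pos":[0,0,0.12],"spin":-48},{"claw":0.04,"delta_pos":[0,0,0.12],"spin":-58},{"claw":0.04,"delta_pos":[0,0,0.12],"spin":-68},{"claw":0.04,"delta_pos":[0,0,0.12],"spin":-78},{"claw":0.04,"delta_pos":[0,0,0.12],"spin":-88}]'
python3 -m creep '[{"claw":0.04,"delta_pos":[-0.005,0.02,0],"spin":-5},{"claw":0.04,"delta_pos":[-0.02,0.06,0],"spin":-5},{"claw":0.04,"delta_pos":[-0.035,0.10,0],"spin":-5},{"claw":0.04,"delta_pos":[-0.05,0.13,0],"spin":-5},{"claw":0.04,"delta_pos":[-0.06,0.15,0],"spin":-5},{"claw":0.04,"delta_pos":[-0.067,0.16,0],"spin":-5},{"claw":0.04,"delta_pos":[-0.067,0.16,0],"spin":-5}]'
python3 - <<'E'
from h import *
m=ctrl.camera_model('wrist'); snap('wrist','w2',None,1.5)
s=ctrl.get_state(); q=s['tcp_rot']; print(s['ee_pos'],s['joints'],2*np.degrees(np.arctan2(q[2],q[1]))-90)
import json; json.dump({k:np.array(v).tolist() for k,v in m.items()},open('w2.json','w'))
E
```

```text
time: 5.78
ee_pos: [0.4854, -0.2704, 0.2563]
tcp_rot: [-0.001, 0.7, 0.715, -0.0]
force: [0.3, -0.2, 0.4]
finger_gap: 0.0403
time: 6.65
ee_pos: [0.4184, -0.1104, 0.2564]
tcp_rot: [-0.001, 0.73, 0.683, -0.0]
force: [-0.9, -0.8, 0.6]
finger_gap: 0.0403
[ 0.418669   -0.11107393  0.25637324] [ 0.60344057  0.1359178  -0.51502005  1.93130049  0.07371359  1.09437299
 -0.00828543] -3.8227484893417625
```

View pics/w2.png

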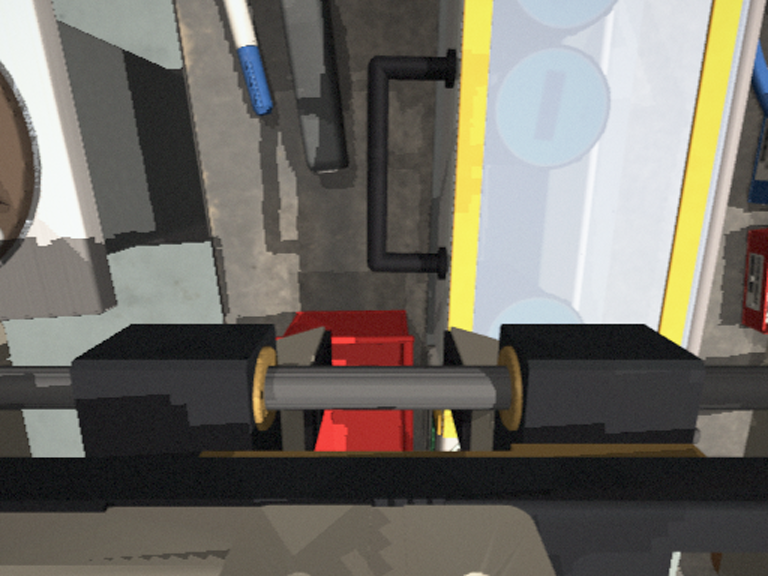

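Run:
```python
from h import *
import json
m=json.load(open('w2.json'))
f=lambda u,v,z: np.round(at('',u/1.5,v/1.5,z,m),4)
a,b=f(378,68,.132),f(378,262,.132); d=a-b; print(a,b,(a+b)/2,np.degrees(np.arctan2(d[1],d[0])),np.linalg.norm(d))
print('lid',f(553,107,.139),'frontedge',f(463,10,.152),f(450,320,.152),'rear',f(738,10,.152),f(682,340,.152), 'stapler end',f(330,172,.04))
```

```text
[0.42   0.0077 0.132 ] [ 0.4124 -0.1017  0.132 ] [ 0.4162 -0.047   0.132 ] 86.02605624554587 0.10966366763883105
lid [ 0.515  -0.0197  0.139 ] frontedge [0.4646 0.028  0.152 ] [ 0.4529 -0.135   0.152 ] rear [0.602 0.019 0.152] [ 0.5898 -0.1563  0.152 ] stapler end [ 0.3771 -0.0468  0.04  ]
```

```bash
python3 -m creep '[{"claw":0.04,"delta_pos":[-0.001,0.03,-0.02],"spin":0},{"claw":0.04,"delta_pos":[-0.0015,0.06,-0.05],"spin":0},{"claw":0.04,"delta_pos":[-0.0015,0.063,-0.08],"spin":0},{"claw":0.04,"delta_pos":[-0.0015,0.063,-0.11],"spin":0},{"claw":0.04,"delta_pos":[-0.0015,0.063,-0.13],"spin":0},{"claw":0.04,"delta_pos":[-0.0015,0.063,-0.139],"spin":0},{"claw":0.04,"delta_pos":[-0.0015,0.063,-0.139],"spin":0},{"claw":0.006,"delta_pos":[-0.0015,0.063,-0.139],"spin":0},{"claw":0.006,"delta_pos":[-0.0015,0.063,-0.139],"spin":0},{"claw":0.006,"delta_pos":[-0.0015,0.063,-0.139],"spin":0},{"claw":0.006,"delta_pos":[-0.0015,0.063,-0.139],"spin":0}]' 40
python3 - <<'E'
import numpy as np
P=lambda g:np.array([.9976*-.187*np.cos(g-.107),.0698*.187*np.cos(g-.107),.187*np.sin(g-.107)])
for c in range(4):
  g0=c*.55
  print(g0,[ (P(g0+.05*i)-P(g0)).round(3).tolist() for i in range(1,12)])
E
```

```text
time: 8.07
ee_pos: [0.4164, -0.0481, 0.1174]
tcp_rot: [-0.001, 0.73, 0.683, -0.001]
force: [-3.3, 1.0, 2.4]
finger_gap: 0.0108
0.0 [[-0.001, 0.0, 0.009], [-0.001, 0.0, 0.019], [-0.001, 0.0, 0.028], [-0.0, 0.0, 0.037], [0.001, -0.0, 0.047], [0.002, -0.0, 0.056], [0.004, -0.0, 0.065], [0.007, -0.0, 0.074], [0.01, -0.001, 0.083], [0.013, -0.001, 0.092], [0.017, -0.001, 0.1]]
0.55 [[0.004, -0.0, 0.008], [0.009, -0.001, 0.016], [0.014, -0.001, 0.024], [0.019, -0.001, 0.032], [0.025, -0.002, 0.039], [0.031, -0.002, 0.046], [0.038, -0.003, 0.053], [0.044, -0.003, 0.059], [0.052, -0.004, 0.066], [0.059, -0.004, 0.071], [0.067, -0.005, 0.076]]
1.1 [[0.008, -0.001, 0.005], [0.016, -0.001, 0.009], [0.024, -0.002, 0.014], [0.033, -0.002, 0.017], [0.042, -0.003, 0.02], [0.051, -0.004, 0.023], [0.06, -0.004, 0.026], [0.069, -0.005, 0.027], [0.078, -0.005, 0.029], [0.087, -0.006, 0.03], [0.097, -0.007, 0.03]]
1.6500000000000001 [[0.009, -0.001, 0.0], [0.019, -0.001, -0.0], [0.028, -0.002, -0.001], [0.037, -0.003, -0.003], [0.046, -0.003, -0.005], [0.055, -0.004, -0.007], [0.064, -0.004, -0.01], [0.073, -0.005, -0.013], [0.082, -0.006, -0.016], [0.09, -0.006, -0.02], [0.098, -0.007, -0.025]]
```

```bash
python3 -m creep '[{"claw":0.006,"delta_pos":[0,0,0.005],"spin":0},{"claw":0.006,"delta_pos":[-0.001,0,0.012],"spin":0},{"claw":0.006,"delta_pos":[-0.001,0,0.02],"spin":0},{"claw":0.006,"delta_pos":[-0.001,0,0.028],"spin":0},{"claw":0.006,"delta_pos":[0,0,0.037],"spin":0},{"claw":0.006,"delta_pos":[0.001,0,0.047],"spin":0},{"claw":0.006,"delta_pos":[0.002,0,0.056],"spin":0},{"claw":0.006,"delta_pos":[0.004,0,0.065],"spin":0},{"claw":0.006,"delta_pos":[0.007,0,0.074],"spin":0},{"claw":0.006,"delta_pos":[0.010,-0.001,0.083],"spin":0},{"claw":0.006,"delta_pos":[0.013,-0.001,0.092],"spin":0},{"claw":0.006,"delta_pos":[0.017,-0.001,0.1],"spin":0}]'
python3 -m creep '[{"claw":0.006,"delta_pos":[0.004,0,0.008],"spin":0},{"claw":0.006,"delta_pos":[0.009,-0.001,0.016],"spin":0},{"claw":0.006,"delta_pos":[0.014,-0.001,0.024],"spin":0},{"claw":0.006,"delta_pos":[0.019,-0.001,0.032],"spin":0},{"claw":0.006,"delta_pos":[0.025,-0.002,0.039],"spin":0},{"claw":0.006,"delta_pos":[0.031,-0.002,0.046],"spin":0},{"claw":0.006,"delta_pos":[0.038,-0.003,0.053],"spin":0},{"claw":0.006,"delta_pos":[0.044,-0.003,0.059],"spin":0},{"claw":0.006,"delta_pos":[0.052,-0.004,0.066],"spin":0},{"claw":0.006,"delta_pos":[0.059,-0.004,0.071],"spin":0},{"claw":0.006,"delta_pos":[0.067,-0.005,0.076],"spin":0}]'
```

```text
time: 9.57
ee_pos: [0.4315, -0.0494, 0.2174]
tcp_rot: [-0.003, 0.73, 0.683, -0.002]
force: [-10.2, -0.7, -12.5]
finger_gap: 0.0107
time: 10.95
ee_pos: [0.4927, -0.0543, 0.2951]
tcp_rot: [-0.006, 0.73, 0.683, -0.007]
force: [-38.8, 0.7, 28.2]
finger_gap: 0.0108
```

Run:
```python
import numpy as np
from scipy.optimize import least_squares
A=np.array([[.4164,.1174],[.4315,.2174],[.4927,.2951]])
f=least_squares(lambda p:np.hypot(*(A-p[:2]).T)-.1872,[.6,.137]); c=f.x; print(c,f.fun)
B=A[2]-c; g=np.arctan2(B[1],-B[0])+.107; print(g)
f3=least_squares(lambda p:np.hypot(*(A-p[:2]).T)-p[2],[.6,.137,.187]); print(f3.x)
P=lambda t:np.array([-.1872*np.cos(t-.107),.0698*.187*np.cos(t-.107),.1872*np.sin(t-.107)])+[c[0],0,c[1]]
for g0 in (g,):
  p0=P(g0); p0[[0,2]]=A[2]
  r=np.array([(P(g0+.05*i)-p0) for i in range(1,23)]).round(3); r[:,1]=np.array([(P(g0+.05*i)-P(g0))[1] for i in range(1,23)]).round(3)
  print(r.tolist()); print(P(2.18))
```

```text
[0.60232933 0.14278722] [ 0.00045454 -0.00078722  0.00046398]
1.0539283999556874
[0.61070822 0.13919951 0.19552725]
[[0.008, -0.001, 0.005], [0.016, -0.001, 0.01], [0.024, -0.002, 0.014], [0.033, -0.002, 0.018], [0.041, -0.003, 0.022], [0.05, -0.003, 0.025], [0.059, -0.004, 0.028], [0.068, -0.005, 0.03], [0.077, -0.005, 0.032], [0.087, -0.006, 0.033], [0.096, -0.007, 0.034], [0.105, -0.007, 0.035], [0.115, -0.008, 0.035], [0.124, -0.009, 0.034], [0.133, -0.009, 0.033], [0.142, -0.01, 0.032], [0.152, -0.011, 0.03], [0.161, -0.011, 0.028], [0.17, -0.012, 0.025], [0.178, -0.012, 0.022], [0.187, -0.013, 0.018], [0.195, -0.014, 0.014]]
[ 0.6924396  -0.00628298  0.3068725 ]
```

```bash
python3 -m creep '[{"claw":0.006,"delta_pos":[0.006,-0.001,0.005],"spin":0},{"claw":0.006,"delta_pos":[0.013,-0.001,0.01],"spin":0},{"claw":0.006,"delta_pos":[0.021,-0.002,0.015],"spin":0},{"claw":0.006,"delta_pos":[0.030,-0.002,0.019],"spin":0},{"claw":0.006,"delta_pos":[0.039,-0.003,0.023],"spin":0},{"claw":0.006,"delta_pos":[0.048,-0.003,0.026],"spin":0},{"claw":0.006,"delta_pos":[0.057,-0.004,0.029],"spin":0},{"claw":0.006,"delta_pos":[0.066,-0.005,0.031],"spin":0},{"claw":0.006,"delta_pos":[0.075,-0.005,0.033],"spin":0},{"claw":0.006,"delta_pos":[0.085,-0.006,0.034],"spin":0},{"claw":0.006,"delta_pos":[0.094,-0.007,0.035],"spin":0}]'
```

```text
time: 12.32
ee_pos: [0.5864, -0.0619, 0.3332]
tcp_rot: [-0.005, 0.731, 0.683, -0.008]
force: [-16.1, -2.1, 6.9]
finger_gap: 0.011
```

```bash
python3 -m creep '[{"claw":0.006,"delta_pos":[0.010,-0.001,0.0],"spin":0},{"claw":0.006,"delta_pos":[0.019,-0.001,0.0],"spin":0},{"claw":0.006,"delta_pos":[0.029,-0.002,0],"spin":0},{"claw":0.006,"delta_pos":[0.038,-0.003,-0.001],"spin":0},{"claw":0.006,"delta_pos":[0.048,-0.003,-0.003],"spin":0},{"claw":0.006,"delta_pos":[0.057,-0.004,-0.005],"spin":0},{"claw":0.006,"delta_pos":[0.067,-0.005,-0.007],"spin":0},{"claw":0.006,"delta_pos":[0.076,-0.005,-0.010],"spin":0},{"claw":0.006,"delta_pos":[0.085,-0.006,-0.013],"spin":0},{"claw":0.006,"delta_pos":[0.093,-0.006,-0.017],"spin":0},{"claw":0.006,"delta_pos":[0.102,-0.007,-0.021],"spin":0},{"claw":0.006,"delta_pos":[0.106,-0.007,-0.024],"spin":0}]'
```

```text
time: 13.82
ee_pos: [0.6933, -0.0705, 0.3129]
tcp_rot: [-0.003, 0.732, 0.682, -0.007]
force: [-16.6, -3.1, 13.6]
finger_gap: 0.0107
```

```bash
python3 -m creep '[{"claw":0.04,"delta_pos":[0,0,0],"spin":0},{"claw":0.04,"delta_pos":[0,0,0.005],"spin":0},{"claw":0.04,"delta_pos":[0,0,0.03],"spin":0},{"claw":0.04,"delta_pos":[-0.01,-0.03,0.05],"spin":0},{"claw":0.05,"delta_pos":[-0.03,-0.08,0.05],"spin":0},{"claw":0.05,"delta_pos":[-0.06,-0.13,0.04],"spin":0},{"claw":0.05,"delta_pos":[-0.085,-0.18,0.02],"spin":0},{"claw":0.05,"delta_pos":[-0.11,-0.23,-0.01],"spin":0},{"claw":0.05,"delta_pos":[-0.125,-0.265,-0.05],"spin":0},{"claw":0.05,"delta_pos":[-0.125,-0.2715,-0.09],"spin":0},{"claw":0.05,"delta_pos":[-0.125,-0.2715,-0.10],"spin":0}]' 25
python3 - <<'E'
from h import *
m=ctrl.camera_model('wrist'); snap('wrist','w3',None,1.5)
s=ctrl.get_state(); q=s['tcp_rot']; print(s['ee_pos'],2*np.degrees(np.arctan2(q[2],q[1]))-90)
import json; json.dump({k:np.array(v).tolist() for k,v in m.items()},open('w3.json','w'))
print(px('',[.568,-.342,.157],m)*1.5,px('',[.575,-.247,.157],m)*1.5)
E
```

```text
time: 15.2
ee_pos: [0.5686, -0.3432, 0.2123]
tcp_rot: [-0.003, 0.732, 0.681, -0.007]
force: [0.7, 0.4, -0.1]
finger_gap: 0.0496
[ 0.56917564 -0.34199349  0.21238439] -4.039637174206234
[388.86509406 304.94063195] [389.66593179  88.91506723]
```

View pics/w3.png

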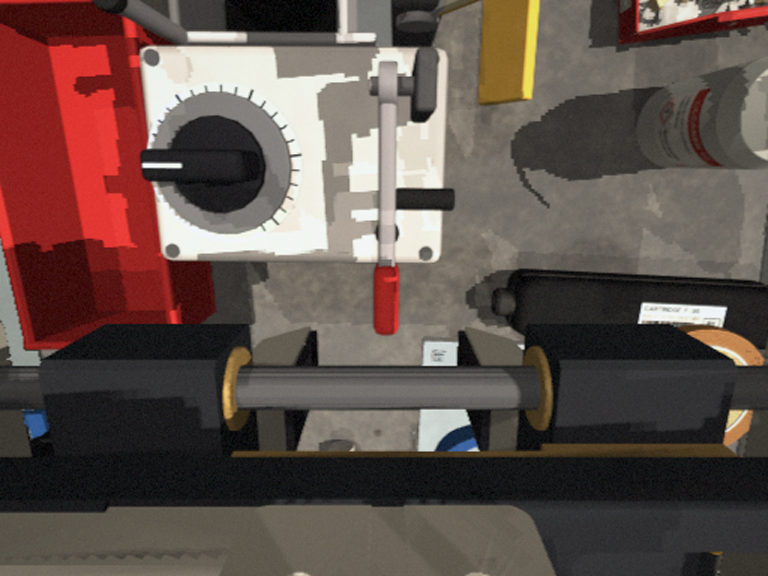

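```bash
python3 -m creep '[{"claw":0.04,"delta_pos":[-0.002,0.003,-0.035],"spin":0},{"claw":0.04,"delta_pos":[-0.002,0.003,-0.06],"spin":0},{"claw":0.04,"delta_pos":[-0.002,0.003,-0.071],"spin":0},{"claw":0.04,"delta_pos":[-0.002,0.003,-0.071],"spin":0},{"claw":0.006,"delta_pos":[-0.002,0.003,-0.071],"spin":0},{"claw":0.006,"delta_pos":[-0.002,0.003,-0.071],"spin":0},{"claw":0.006,"delta_pos":[-0.002,0.003,-0.071],"spin":0},{"claw":0.006,"delta_pos":[-0.002,0.003,-0.071],"spin":0}]' 20
python3 -m creep '[{"claw":0.006,"delta_pos":[0,0.001,0.013],"spin":0},{"claw":0.006,"delta_pos":[0,0.004,0.026],"spin":0},{"claw":0.006,"delta_pos":[0.001,0.008,0.039],"spin":0},{"claw":0.006,"delta_pos":[0.001,0.0145,0.0505],"spin":0},{"claw":0.006,"delta_pos":[0.002,0.022,0.061],"spin":0},{"claw":0.006,"delta_pos":[0.002,0.0315,0.071],"spin":0},{"claw":0.006,"delta_pos":[0.003,0.042,0.079],"spin":0},{"claw":0.006,"delta_pos":[0.004,0.0535,0.0855],"spin":0},{"claw":0.006,"delta_pos":[0.005,0.066,0.0905],"spin":0},{"claw":0.006,"delta_pos":[0.006,0.079,0.0935],"spin":0},{"claw":0.006,"delta_pos":[0.006,0.092,0.095],"spin":0},{"claw":0.006,"delta_pos":[0.007,0.104,0.0945],"spin":0}]'
```

```text
time: 16.25
ee_pos: [0.5673, -0.3391, 0.1418]
tcp_rot: [-0.003, 0.732, 0.682, -0.007]
force: [-0.7, 0.5, 2.4]
finger_gap: 0.0118
time: 17.75
ee_pos: [0.5755, -0.2341, 0.2372]
tcp_rot: [-0.002, 0.732, 0.682, -0.006]
force: [5.0, -2.3, 0.5]
finger_gap: 0.0123
```

```bash
python3 -m creep '[{"claw":0.006,"delta_pos":[0,0.003,0],"spin":0},{"claw":0.006,"delta_pos":[0,0.003,0],"spin":0}]'; python3 -m creep '[{"claw":0.03,"delta_pos":[0,0,0],"spin":0},{"claw":0.03,"delta_pos":[0,0,0],"spin":0},{"claw":0.03,"delta_pos":[0,0,0.03],"spin":0},{"claw":0.03,"delta_pos":[-0.01,-0.01,0.07],"spin":0},{"claw":0.05,"delta_pos":[-0.04,-0.02,0.1],"spin":0},{"claw":0.09,"delta_pos":[-0.07,-0.03,0.12],"spin":0},{"claw":0.09,"delta_pos":[-0.1,-0.03,0.12],"spin":0},{"claw":0.09,"delta_pos":[-0.11,-0.03,0.12],"spin":0},{"claw":0.09,"delta_pos":[-0.11,-0.03,0.12],"spin":0}]'
python3 - <<'E'
from h import *
m=ctrl.camera_model('wrist'); snap('wrist','w4',None,1.5)
s=ctrl.get_state(); q=s['tcp_rot']; print(s['ee_pos'],2*np.degrees(np.arctan2(q[2],q[1]))-90)
import json; json.dump({k:np.array(v).tolist() for k,v in m.items()},open('w4.json','w'))
print(px('',[.511,-.161,.139],m)*1.5)
E
```

```text
time: 18.0
ee_pos: [0.5759, -0.23, 0.2369]
tcp_rot: [-0.002, 0.731, 0.682, -0.005]
force: [5.7, -1.4, -2.3]
finger_gap: 0.0115
time: 19.12
ee_pos: [0.4655, -0.2599, 0.3569]
tcp_rot: [-0.002, 0.731, 0.682, -0.005]
force: [-0.5, 0.7, -0.0]
finger_gap: 0.0758
[ 0.46617799 -0.25971285  0.35678747] -3.9423709785573777
[442.28351939 114.29728397]
```

View pics/w4.png

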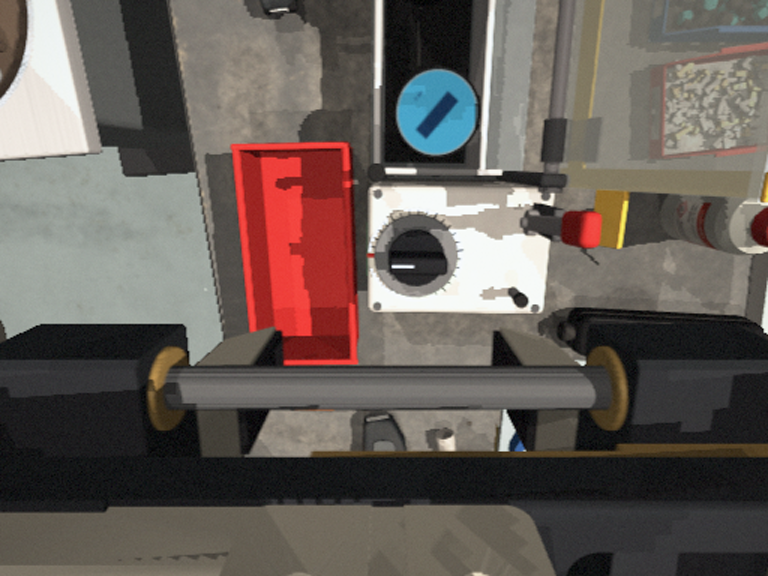

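Run:
```python
from h import *
import json
m=json.load(open('w4.json'))
f=lambda u,v,z: np.round(at('',u/1.5,v/1.5,z,m),4)
print('lid',f(437.5,111,.139),'wall in front',f(383,120,.08),'rear in',f(480,120,.08))
print('tray',f(237,147,.076),f(349,147,.076),f(353,360,.076),f(255,335,.076))
print('inner end', f(350,335,.004),f(262,335,.004),f(343,153,.076),f(243,153,.076),'hinge tube',f(550,120,.152),'stay',f(580,228,.25))
```

```text
lid [ 0.5075 -0.1584  0.139 ] wall in front [ 0.4654 -0.157   0.08  ] rear in [ 0.55   -0.1628  0.08  ]
tray [ 0.3329 -0.1704  0.076 ] [ 0.4333 -0.1774  0.076 ] [ 0.4191 -0.3827  0.076 ] [ 0.3241 -0.3497  0.076 ]
inner end [ 0.4099 -0.3824  0.004 ] [ 0.3081 -0.3758  0.004 ] [ 0.4275 -0.1821  0.076 ] [ 0.3375 -0.176   0.076 ] hinge tube [ 0.5876 -0.1715  0.152 ] stay [ 0.5739 -0.2363  0.25  ]
```

```bash
cat >> h.py <<'E'
def lids(n,tag,zl=.139,view=False):
    m=ctrl.camera_model(n); im=ctrl.get_image(n); cv2.imwrite('pics/raw_%s.png'%tag,im)
    h=cv2.cvtColor(im,cv2.COLOR_BGR2HSV); k=cv2.inRange(h,(90,110,70),(112,255,255))
    k=cv2.morphologyEx(k,cv2.MORPH_CLOSE,np.ones((9,9)))
    for c in cv2.findContours(k,cv2.RETR_EXTERNAL,cv2.CHAIN_APPROX_NONE)[0]:
        if cv2.contourArea(c)<150: continue
        c=cv2.convexHull(c); x,y,w,hh=cv2.boundingRect(c); (u,v),ax,a=cv2.fitEllipse(c)
        print(tag,'px',round(u,1),round(v,1),'size',w,hh,'->',at(n,u,v,zl,m).round(4), 'edge' if x<2 or y<2 or x+w>510 or y+hh>382 else '')
def st():
    s=ctrl.get_state(); q=s['tcp_rot']; print(round(float(s['time']),2),s['ee_pos'].round(4),'yaw',(2*np.degrees(np.arctan2(q[2],q[1]))-90).round(2),'F',s['force'].round(2),'gap',round(float(s['finger_gap']),4))
E
python3 -m creep '[{"claw":0.09,"delta_pos":[0.01,0.03,0],"spin":0},{"claw":0.09,"delta_pos":[0.02,0.07,0],"spin":0},{"claw":0.09,"delta_pos":[0.035,0.102,-0.03],"spin":0},{"claw":0.09,"delta_pos":[0.035,0.102,-0.07],"spin":0},{"claw":0.09,"delta_pos":[0.035,0.102,-0.10],"spin":0},{"claw":0.09,"delta_pos":[0.035,0.102,-0.10],"spin":0},{"claw":0.09,"delta_pos":[0.035,0.102,-0.10],"spin":0},{"claw":0.09,"delta_pos":[0.035,0.102,-0.10],"spin":0},{"claw":0.09,"delta_pos":[0.035,0.102,-0.10],"spin":0},{"claw":0.09,"delta_pos":[0.035,0.102,-0.10],"spin":0},{"claw":0.09,"delta_pos":[0.035,0.102,-0.10],"spin":0},{"claw":0.09,"delta_pos":[0.035,0.102,-0.10],"spin":0}]'
python3 - <<'E'
from h import *
st(); lids('wrist','w5'); lids('top','t2')
E
```

```text
time: 20.68
ee_pos: [0.5011, -0.1578, 0.2568]
tcp_rot: [-0.002, 0.731, 0.682, -0.005]
force: [0.8, -0.8, -1.1]
finger_gap: 0.09
20.68 [ 0.5011 -0.1578  0.2568] yaw -3.95 F [ 0.77 -0.77 -1.12] gap 0.09
w5 px 266.7 184.4 size 64 62 -> [ 0.507  -0.1581  0.139 ] 
w5 px 264.8 13.5 size 73 56 -> [ 0.514  -0.0191  0.139 ] edge
w5 px 96.2 13.1 size 24 39 -> [ 0.3801 -0.0093  0.139 ] edge
t2 px 481.4 347.2 size 117 106 -> [-0.0012 -0.8043  0.139 ] edge
t2 px 225.2 183.0 size 39 21 -> [0.5187 0.0141 0.139 ] 
t2 px 126.1 155.8 size 69 40 -> [0.6115 0.3571 0.139 ] 
t2 px 386.3 132.6 size 15 14 -> [ 0.701  -0.5408  0.139 ]
```

```bash
W='[{"claw":0.09,"delta_pos":[0,0,0],"spin":0}]'; true
python3 -m creep '[{"claw":0.09,"delta_pos":[0,0,0],"spin":0},{"claw":0.09,"delta_pos":[0,0,0],"spin":0},{"claw":0.09,"delta_pos":[0,0,0],"spin":0},{"claw":0.09,"delta_pos":[0,0,0],"spin":0},{"claw":0.09,"delta_pos":[0,0,0],"spin":0},{"claw":0.09,"delta_pos":[0,0,0],"spin":0},{"claw":0.09,"delta_pos":[0,0,0],"spin":0},{"claw":0.09,"delta_pos":[0,0,0],"spin":0},{"claw":0.09,"delta_pos":[0,0,0],"spin":0},{"claw":0.09,"delta_pos":[0,0,0],"spin":0},{"claw":0.09,"delta_pos":[0,0,0],"spin":0},{"claw":0.09,"delta_pos":[0,0,0],"spin":0}]'
python3 -m creep '[{"claw":0.09,"delta_pos":[0,0,0],"spin":0},{"claw":0.09,"delta_pos":[0,0,0],"spin":0},{"claw":0.09,"delta_pos":[0,0,0],"spin":0},{"claw":0.09,"delta_pos":[0,0,0],"spin":0},{"claw":0.09,"delta_pos":[0,0,0],"spin":0},{"claw":0.09,"delta_pos":[0,0,0],"spin":0},{"claw":0.09,"delta_pos":[0,0,0],"spin":0},{"claw":0.09,"delta_pos":[0,0,0],"spin":0},{"claw":0.09,"delta_pos":[0,0,0],"spin":0},{"claw":0.09,"delta_pos":[0,0,0],"spin":0},{"claw":0.09,"delta_pos":[0,0,0],"spin":0},{"claw":0.09,"delta_pos":[0,0,0],"spin":0}]'
python3 -m creep '[{"claw":0.09,"delta_pos":[0,0,0],"spin":0},{"claw":0.09,"delta_pos":[0,0,0],"spin":0},{"claw":0.09,"delta_pos":[0,0,0],"spin":0},{"claw":0.09,"delta_pos":[0,0,0],"spin":0},{"claw":0.09,"delta_pos":[0,0,0],"spin":0},{"claw":0.09,"delta_pos":[0,0,0],"spin":0},{"claw":0.09,"delta_pos":[0,0,0],"spin":0},{"claw":0.09,"delta_pos":[0,0,0],"spin":0},{"claw":0.09,"delta_pos":[0,0,0],"spin":0},{"claw":0.09,"delta_pos":[0,0,0],"spin":0},{"claw":0.09,"delta_pos":[0,0,0],"spin":0},{"claw":0.09,"delta_pos":[0,0,0],"spin":0}]'
python3 -m creep '[{"claw":0.09,"delta_pos":[0,0,0],"spin":0},{"claw":0.09,"delta_pos":[0,0,0],"spin":0},{"claw":0.09,"delta_pos":[0,0,0],"spin":0},{"claw":0.09,"delta_pos":[0,0,0],"spin":0},{"claw":0.09,"delta_pos":[0,0,0],"spin":0},{"claw":0.09,"delta_pos":[0,0,0],"spin":0},{"claw":0.09,"delta_pos":[0,0,0],"spin":0},{"claw":0.09,"delta_pos":[0,0,0],"spin":0},{"claw":0.09,"delta_pos":[0,0,0],"spin":0},{"claw":0.09,"delta_pos":[0,0,0],"spin":0},{"claw":0.09,"delta_pos":[0,0,0],"spin":0},{"claw":0.09,"delta_pos":[0,0,0],"spin":0}]'
python3 - <<'E'
from h import *
snap('wrist','w6',None,1.5); snap('scene','s2',(200,120,460,315),3)
E
```

```text
time: 22.28
ee_pos: [0.5012, -0.1577, 0.2568]
tcp_rot: [-0.002, 0.731, 0.682, -0.005]
force: [-0.8, 0.1, 0.6]
finger_gap: 0.0898
time: 23.78
ee_pos: [0.5011, -0.1577, 0.2568]
tcp_rot: [-0.002, 0.731, 0.682, -0.005]
force: [-0.5, 0.1, 0.4]
finger_gap: 0.09
time: 25.28
ee_pos: [0.5012, -0.1577, 0.2568]
tcp_rot: [-0.002, 0.731, 0.682, -0.005]
force: [-0.1, -0.2, 0.5]
finger_gap: 0.0901
time: 26.78
ee_pos: [0.5011, -0.1577, 0.2568]
tcp_rot: [-0.002, 0.731, 0.682, -0.005]
force: [0.0, -0.1, -0.4]
finger_gap: 0.0898
```

View pics/s2.png

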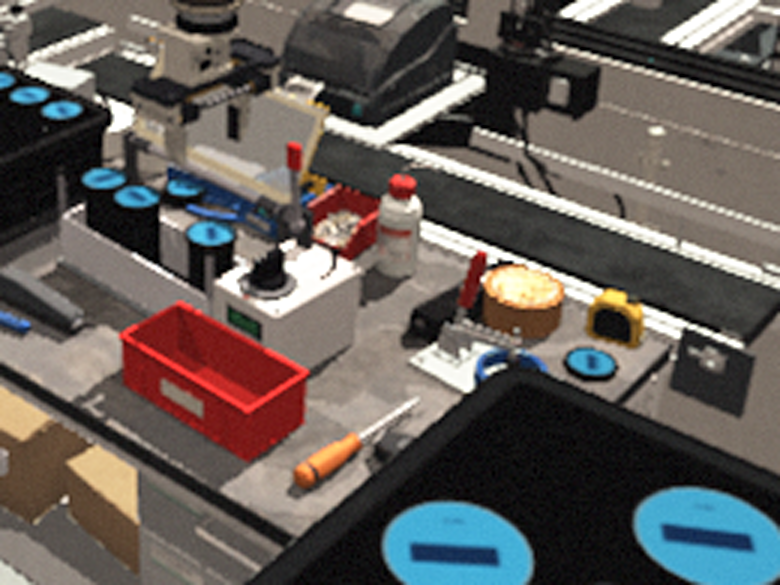

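The stay stands upright (its red tip is at (293,155) in the crop) with the flap leaning back behind it. Next I'll go down on the right-hand can.

```bash
python3 -m creep '[{"claw":0.09,"delta_pos":[0,0,-0.03],"spin":0},{"claw":0.09,"delta_pos":[0,0,-0.06],"spin":0},{"claw":0.09,"delta_pos":[0,0,-0.085],"spin":0},{"claw":0.09,"delta_pos":[0,0,-0.105],"spin":0},{"claw":0.09,"delta_pos":[0,0,-0.12],"spin":0},{"claw":0.09,"delta_pos":[0,0,-0.13],"spin":0},{"claw":0.09,"delta_pos":[0,0,-0.137],"spin":0},{"claw":0.09,"delta_pos":[0,0,-0.144],"spin":0},{"claw":0.09,"delta_pos":[0,0,-0.15],"spin":0},{"claw":0.09,"delta_pos":[0,0,-0.153],"spin":0}]'; python3 -c "
from h import *
st()"
```

```text
time: 28.12
ee_pos: [0.5011, -0.1577, 0.1035]
tcp_rot: [-0.002, 0.731, 0.682, -0.005]
force: [1.2, 0.2, 0.0]
finger_gap: 0.0903
28.12 [ 0.5011 -0.1577  0.1035] yaw -3.95 F [1.19 0.2  0.01] gap 0.0903
```

```bash
python3 -m creep '[{"claw":0.075,"delta_pos":[0.001,0,0],"spin":0},{"claw":0.07,"delta_pos":[0.001,0,0],"spin":0},{"claw":0.055,"delta_pos":[0.001,0,0],"spin":0},{"claw":0.055,"delta_pos":[0.001,0,0],"spin":0},{"claw":0.055,"delta_pos":[0.001,0,0],"spin":0},{"claw":0.055,"delta_pos":[0.001,0,0],"spin":0},{"claw":0.055,"delta_pos":[0.001,0,0],"spin":0}]' 35; python3 -m creep '[{"claw":0.055,"delta_pos":[0,0,0.01],"spin":0},{"claw":0.055,"delta_pos":[0,0,0.03],"spin":0},{"claw":0.055,"delta_pos":[0,0,0.06],"spin":0},{"claw":0.055,"delta_pos":[0,0,0.10],"spin":0},{"claw":0.055,"delta_pos":[0,0,0.13],"spin":0},{"claw":0.055,"delta_pos":[0,0,0.15],"spin":0},{"claw":0.055,"delta_pos":[0,0,0.16],"spin":0},{"claw":0.055,"delta_pos":[0,0,0.16],"spin":0},{"claw":0.055,"delta_pos":[0,0,0.16],"spin":0},{"claw":0.055,"delta_pos":[0,0,0.16],"spin":0}]'; python3 -c "
from h import *
st();ctrl.get_image('top');st();ctrl.get_image('top');st()"
```

```text
time: 29.0
ee_pos: [0.5026, -0.1577, 0.1038]
tcp_rot: [-0.002, 0.731, 0.682, -0.005]
force: [2.1, -0.1, 2.9]
finger_gap: 0.0663
time: 30.25
ee_pos: [0.5021, -0.1577, 0.2629]
tcp_rot: [-0.003, 0.731, 0.682, -0.005]
force: [-0.8, -0.2, -2.1]
finger_gap: 0.0666
30.25 [ 0.5021 -0.1577  0.2629] yaw -3.93 F [-0.8  -0.21 -2.11] gap 0.0666
30.3 [ 0.5022 -0.1577  0.263 ] yaw -3.94 F [-0.68  0.27 -2.65] gap 0.066
30.35 [ 0.5023 -0.1577  0.2632] yaw -3.94 F [-0.76  0.2  -2.54] gap 0.0661
```

Gap is 66 mm and the load about 2.5 N, so roughly 250 g: short-filled, into the red tray.

```bash
python3 -m creep '[{"claw":0.055,"delta_pos":[-0.02,-0.01,0.01],"spin":0},{"claw":0.055,"delta_pos":[-0.05,-0.025,0.015],"spin":0},{"claw":0.055,"delta_pos":[-0.085,-0.048,0.015],"spin":0},{"claw":0.055,"delta_pos":[-0.11,-0.064,0.01],"spin":0},{"claw":0.055,"delta_pos":[-0.122,-0.07,-0.02],"spin":0},{"claw":0.055,"delta_pos":[-0.123,-0.07,-0.06],"spin":0},{"claw":0.055,"delta_pos":[-0.123,-0.07,-0.10],"spin":0},{"claw":0.055,"delta_pos":[-0.123,-0.07,-0.13],"spin":0},{"claw":0.055,"delta_pos":[-0.123,-0.07,-0.145],"spin":0},{"claw":0.055,"delta_pos":[-0.123,-0.07,-0.152],"spin":0},{"claw":0.055,"delta_pos":[-0.123,-0.07,-0.157],"spin":0},{"claw":0.055,"delta_pos":[-0.123,-0.07,-0.160],"spin":0}]'; python3 -m creep '[{"claw":0.055,"delta_pos":[0,0,-0.0015],"spin":0},{"claw":0.055,"delta_pos":[0,0,-0.003],"spin":0}]'
```

```text
time: 31.85
ee_pos: [0.3798, -0.2279, 0.1036]
tcp_rot: [-0.002, 0.731, 0.682, -0.005]
force: [-0.1, 0.6, -2.4]
finger_gap: 0.0662
time: 32.1
ee_pos: [0.3808, -0.2283, 0.1014]
tcp_rot: [-0.001, 0.731, 0.682, -0.005]
force: [2.2, -0.3, 7.0]
finger_gap: 0.066
```

```bash
python3 -m creep '[{"claw":0.07,"delta_pos":[0,0,0],"spin":0},{"claw":0.08,"delta_pos":[0,0,0],"spin":0},{"claw":0.09,"delta_pos":[0,0,0],"spin":0},{"claw":0.09,"delta_pos":[0,0,0],"spin":0},{"claw":0.09,"delta_pos":[0,0,0.03],"spin":0},{"claw":0.09,"delta_pos":[0,0,0.08],"spin":0},{"claw":0.09,"delta_pos":[0,0.02,0.13],"spin":0},{"claw":0.09,"delta_pos":[0.03,0.07,0.156],"spin":0},{"claw":0.09,"delta_pos":[0.06,0.12,0.156],"spin":0},{"claw":0.09,"delta_pos":[0.095,0.165,0.156],"spin":0},{"claw":0.09,"delta_pos":[0.12,0.20,0.156],"spin":0},{"claw":0.09,"delta_pos":[0.127,0.209,0.156],"spin":0}]'; python3 -m creep '[{"claw":0.09,"delta_pos":[0,0,0],"spin":0}]'
python3 - <<'E'
from h import *
st(); lids('wrist','w7'); lids('top','t3')
E
```

```text
time: 33.6
ee_pos: [0.5087, -0.0163, 0.2573]
tcp_rot: [-0.001, 0.73, 0.684, -0.004]
force: [-0.8, 0.1, -0.6]
finger_gap: 0.0903
time: 33.72
ee_pos: [0.5085, -0.0162, 0.2569]
tcp_rot: [-0.001, 0.729, 0.684, -0.004]
force: [-0.2, 0.2, 0.8]
finger_gap: 0.0898
33.73 [ 0.5085 -0.0162  0.2569] yaw -3.65 F [-0.16  0.2   0.83] gap 0.0898
w7 px 266.7 187.1 size 64 62 -> [ 0.5144 -0.0191  0.139 ] 
w7 px 111.3 135.1 size 24 41 -> [0.3818 0.0358 0.139 ] 
w7 px 271.0 105.8 size 69 71 -> [0.522  0.0517 0.139 ] 
w7 px 464.8 9.6 size 19 20 -> [0.6779 0.1151 0.139 ] edge
t3 px 475.2 343.4 size 117 106 -> [ 0.0101 -0.7858  0.139 ] edge
t3 px 297.2 223.1 size 19 18 -> [ 0.3847 -0.2288  0.139 ] 
t3 px 125.7 155.5 size 69 40 -> [0.6124 0.3587 0.139 ] 
t3 px 386.3 132.5 size 15 14 -> [ 0.7016 -0.5408  0.139 ]
```

```bash
python3 -m creep '[{"claw":0.09,"delta_pos":[0.001,-0.003,-0.04],"spin":0},{"claw":0.09,"delta_pos":[0.001,-0.003,-0.085],"spin":0},{"claw":0.09,"delta_pos":[0.001,-0.003,-0.115],"spin":0},{"claw":0.09,"delta_pos":[0.001,-0.003,-0.135],"spin":0},{"claw":0.09,"delta_pos":[0.001,-0.003,-0.147],"spin":0},{"claw":0.09,"delta_pos":[0.001,-0.003,-0.153],"spin":0},{"claw":0.09,"delta_pos":[0.001,-0.003,-0.153],"spin":0},{"claw":0.07,"delta_pos":[0.001,-0.003,-0.153],"spin":0},{"claw":0.055,"delta_pos":[0.001,-0.003,-0.153],"spin":0},{"claw":0.055,"delta_pos":[0.001,-0.003,-0.153],"spin":0},{"claw":0.055,"delta_pos":[0.001,-0.003,-0.153],"spin":0},{"claw":0.055,"delta_pos":[0.001,-0.003,-0.153],"spin":0}]'; python3 -m creep '[{"claw":0.055,"delta_pos":[0,0,0],"spin":0},{"claw":0.055,"delta_pos":[0,0,0],"spin":0},{"claw":0.055,"delta_pos":[0,0,0.01],"spin":0},{"claw":0.055,"delta_pos":[0,0,0.03],"spin":0},{"claw":0.055,"delta_pos":[0,0,0.06],"spin":0},{"claw":0.055,"delta_pos":[0,0,0.10],"spin":0},{"claw":0.055,"delta_pos":[0,0,0.13],"spin":0},{"claw":0.055,"delta_pos":[0,0,0.15],"spin":0},{"claw":0.055,"delta_pos":[0,0,0.16],"spin":0},{"claw":0.055,"delta_pos":[0,0,0.16],"spin":0},{"claw":0.055,"delta_pos":[0,0,0.16],"spin":0},{"claw":0.055,"delta_pos":[0,0,0.16],"spin":0}]'; python3 -c "
from h import *
st();ctrl.get_image('top');st();ctrl.get_image('top');st()"
```

```text
time: 35.33
ee_pos: [0.5103, -0.0202, 0.1047]
tcp_rot: [-0.0, 0.73, 0.684, -0.004]
force: [4.5, -0.3, 5.6]
finger_gap: 0.0659
time: 36.83
ee_pos: [0.5098, -0.0202, 0.2638]
tcp_rot: [-0.001, 0.73, 0.684, -0.004]
force: [0.2, 0.8, -6.4]
finger_gap: 0.0657
36.83 [ 0.5098 -0.0202  0.2638] yaw -3.75 F [ 0.18  0.8  -6.37] gap 0.0657
36.88 [ 0.5099 -0.0202  0.2639] yaw -3.75 F [-0.37 -0.36 -6.77] gap 0.0662
36.92 [ 0.51   -0.0202  0.2641] yaw -3.75 F [ 0.23  0.37 -5.72] gap 0.066
```

About 6.3 N, roughly 640 g: full, into the tote.

```bash
python3 -m creep '[{"claw":0.055,"delta_pos":[0,0.02,0.015],"spin":0},{"claw":0.055,"delta_pos":[0,0.055,0.025],"spin":0},{"claw":0.055,"delta_pos":[0,0.10,0.025],"spin":0},{"claw":0.055,"delta_pos":[-0.005,0.15,0.025],"spin":0},{"claw":0.055,"delta_pos":[-0.01,0.20,0.025],"spin":0},{"claw":0.055,"delta_pos":[-0.01,0.25,0.025],"spin":0},{"claw":0.055,"delta_pos":[-0.01,0.29,0.02],"spin":0},{"claw":0.055,"delta_pos":[-0.01,0.315,0.0],"spin":0},{"claw":0.055,"delta_pos":[-0.01,0.32,-0.04],"spin":0},{"claw":0.055,"delta_pos":[-0.01,0.32,-0.08],"spin":0},{"claw":0.055,"delta_pos":[-0.01,0.32,-0.11],"spin":0},{"claw":0.055,"delta_pos":[-0.01,0.32,-0.13],"spin":0}]'; python3 -m creep '[{"claw":0.055,"delta_pos":[0,0,-0.012],"spin":0},{"claw":0.055,"delta_pos":[0,0,-0.02],"spin":0},{"claw":0.055,"delta_pos":[0,0,-0.026],"spin":0},{"claw":0.055,"delta_pos":[0,0,-0.028],"spin":0}]'; python3 -c "
from h import *
st()"
```

```text
time: 38.42
ee_pos: [0.4993, 0.3007, 0.1331]
tcp_rot: [-0.001, 0.73, 0.684, -0.005]
force: [0.5, -0.2, -6.6]
finger_gap: 0.0659
time: 38.92
ee_pos: [0.4994, 0.3008, 0.1052]
tcp_rot: [-0.001, 0.73, 0.684, -0.004]
force: [-0.2, 0.2, -6.3]
finger_gap: 0.0661
38.92 [0.4994 0.3008 0.1052] yaw -3.73 F [-0.2   0.16 -6.34] gap 0.0661
```

```bash
python3 -m creep '[{"claw":0.055,"delta_pos":[0,0,-0.0015],"spin":0},{"claw":0.055,"delta_pos":[0,0,-0.003],"spin":0},{"claw":0.055,"delta_pos":[0,0,-0.004],"spin":0}]'
```

```text
time: 39.3
ee_pos: [0.4998, 0.3012, 0.1021]
tcp_rot: [-0.001, 0.73, 0.684, -0.004]
force: [-1.3, -0.9, 7.6]
finger_gap: 0.0656
```

```bash
python3 -m creep '[{"claw":0.07,"delta_pos":[0,0,0],"spin":0},{"claw":0.08,"delta_pos":[0,0,0],"spin":0},{"claw":0.088,"delta_pos":[0,0,0],"spin":0},{"claw":0.088,"delta_pos":[0,0,0.03],"spin":0},{"claw":0.09,"delta_pos":[0,0,0.08],"spin":0},{"claw":0.09,"delta_pos":[0,-0.01,0.13],"spin":0},{"claw":0.09,"delta_pos":[0.005,-0.06,0.155],"spin":0},{"claw":0.09,"delta_pos":[0.01,-0.115,0.155],"spin":0},{"claw":0.09,"delta_pos":[0.013,-0.17,0.155],"spin":0},{"claw":0.09,"delta_pos":[0.016,-0.215,0.155],"spin":0},{"claw":0.09,"delta_pos":[0.016,-0.245,0.155],"spin":0},{"claw":0.09,"delta_pos":[0.016,-0.249,0.155],"spin":0}]'; python3 -m creep '[{"claw":0.09,"delta_pos":[0,0,0],"spin":0}]'
python3 - <<'E'
from h import *
st(); lids('wrist','w8'); lids('top','t4')
E
```

```text
time: 40.8
ee_pos: [0.5159, 0.0496, 0.257]
tcp_rot: [-0.001, 0.731, 0.682, -0.004]
force: [-0.0, -0.5, 0.0]
finger_gap: 0.0899
time: 40.92
ee_pos: [0.5158, 0.0504, 0.2571]
tcp_rot: [-0.001, 0.731, 0.682, -0.004]
force: [0.2, -0.3, -0.1]
finger_gap: 0.0899
40.92 [0.5158 0.0504 0.2571] yaw -3.95 F [ 0.17 -0.3  -0.09] gap 0.0899
w8 px 115.0 185.6 size 23 38 -> [0.3845 0.0579 0.139 ] 
w8 px 266.6 182.2 size 64 63 -> [0.5221 0.052  0.139 ] 
w8 px 442.9 102.8 size 44 66 -> [0.6749 0.1109 0.139 ] 
t4 px 475.3 343.6 size 118 106 -> [ 0.0096 -0.7861  0.139 ] edge
t4 px 297.2 223.1 size 19 18 -> [ 0.3847 -0.2288  0.139 ] 
t4 px 141.2 187.0 size 19 19 -> [0.5027 0.2984 0.139 ] 
t4 px 125.3 155.7 size 68 41 -> [0.6117 0.3598 0.139 ] 
t4 px 386.3 132.4 size 15 14 -> [ 0.7016 -0.5409  0.139 ]
```

```bash
python3 -m creep '[{"claw":0.09,"delta_pos":[0.001,0.002,-0.04],"spin":0},{"claw":0.09,"delta_pos":[0.001,0.002,-0.085],"spin":0},{"claw":0.09,"delta_pos":[0.001,0.002,-0.115],"spin":0},{"claw":0.09,"delta_pos":[0.001,0.002,-0.135],"spin":0},{"claw":0.09,"delta_pos":[0.001,0.002,-0.147],"spin":0},{"claw":0.09,"delta_pos":[0.001,0.002,-0.153],"spin":0},{"claw":0.09,"delta_pos":[0.001,0.002,-0.153],"spin":0},{"claw":0.07,"delta_pos":[0.001,0.002,-0.153],"spin":0},{"claw":0.055,"delta_pos":[0.001,0.002,-0.153],"spin":0},{"claw":0.055,"delta_pos":[0.001,0.002,-0.153],"spin":0},{"claw":0.055,"delta_pos":[0.001,0.002,-0.153],"spin":0},{"claw":0.055,"delta_pos":[0.001,0.002,-0.153],"spin":0}]'; python3 -m creep '[{"claw":0.055,"delta_pos":[0,0,0],"spin":0},{"claw":0.055,"delta_pos":[0,0,0],"spin":0},{"claw":0.055,"delta_pos":[0,0,0.01],"spin":0},{"claw":0.055,"delta_pos":[0,0,0.03],"spin":0},{"claw":0.055,"delta_pos":[0,0,0.06],"spin":0},{"claw":0.055,"delta_pos":[0,0,0.10],"spin":0},{"claw":0.055,"delta_pos":[0,0,0.13],"spin":0},{"claw":0.055,"delta_pos":[0,0,0.15],"spin":0},{"claw":0.055,"delta_pos":[0,0,0.16],"spin":0},{"claw":0.055,"delta_pos":[0,0,0.16],"spin":0},{"claw":0.055,"delta_pos":[0,0,0.16],"spin":0},{"claw":0.055,"delta_pos":[0,0,0.16],"spin":0}]'; python3 -c "
from h import *
st();ctrl.get_image('top');st();ctrl.get_image('top');st()"
```

```text
time: 42.52
ee_pos: [0.5174, 0.0529, 0.1045]
tcp_rot: [-0.001, 0.731, 0.683, -0.003]
force: [1.7, -0.4, 3.7]
finger_gap: 0.0666
time: 44.02
ee_pos: [0.517, 0.0528, 0.2636]
tcp_rot: [-0.001, 0.731, 0.683, -0.004]
force: [0.6, 0.4, -2.8]
finger_gap: 0.0663
44.02 [0.517  0.0528 0.2636] yaw -3.89 F [ 0.6   0.37 -2.81] gap 0.0663
44.08 [0.517  0.0528 0.2638] yaw -3.88 F [ 0.28  0.02 -2.42] gap 0.0665
44.12 [0.5172 0.0529 0.2639] yaw -3.89 F [-0.33 -1.06 -2.77] gap 0.0666
```

About 2.7 N, roughly 270 g: short-filled, into the second slot of the tray.

```bash
python3 -m creep '[{"claw":0.055,"delta_pos":[-0.02,-0.02,0.015],"spin":0},{"claw":0.055,"delta_pos":[-0.05,-0.055,0.025],"spin":0},{"claw":0.055,"delta_pos":[-0.08,-0.09,0.025],"spin":0},{"claw":0.055,"delta_pos":[-0.11,-0.13,0.025],"spin":0},{"claw":0.055,"delta_pos":[-0.13,-0.175,0.025],"spin":0},{"claw":0.055,"delta_pos":[-0.143,-0.225,0.025],"spin":0},{"claw":0.055,"delta_pos":[-0.143,-0.275,0.025],"spin":0},{"claw":0.055,"delta_pos":[-0.143,-0.32,0.025],"spin":0},{"claw":0.055,"delta_pos":[-0.143,-0.355,0.02],"spin":0},{"claw":0.055,"delta_pos":[-0.143,-0.375,0.01],"spin":0},{"claw":0.055,"delta_pos":[-0.143,-0.381,-0.01],"spin":0},{"claw":0.055,"delta_pos":[-0.143,-0.381,-0.03],"spin":0}]'; python3 -m creep '[{"claw":0.055,"delta_pos":[0,0,-0.04],"spin":0},{"claw":0.055,"delta_pos":[0,0,-0.08],"spin":0},{"claw":0.055,"delta_pos":[0,0,-0.11],"spin":0},{"claw":0.055,"delta_pos":[0,0,-0.123],"spin":0},{"claw":0.055,"delta_pos":[0,0,-0.128],"spin":0}]'; python3 -c "
from h import *
st()"
```

```text
time: 45.62
ee_pos: [0.3742, -0.3278, 0.2327]
tcp_rot: [-0.001, 0.731, 0.683, -0.004]
force: [0.1, -0.4, -3.5]
finger_gap: 0.0662
time: 46.25
ee_pos: [0.3744, -0.3273, 0.1044]
tcp_rot: [-0.002, 0.73, 0.683, -0.003]
force: [-0.3, 0.4, -2.4]
finger_gap: 0.0662
46.25 [ 0.3744 -0.3273  0.1044] yaw -3.83 F [-0.26  0.39 -2.39] gap 0.0662
```

```bash
python3 -m creep '[{"claw":0.055,"delta_pos":[0,0,-0.0015],"spin":0},{"claw":0.055,"delta_pos":[0,0,-0.003],"spin":0},{"claw":0.055,"delta_pos":[0,0,-0.0035],"spin":0}]';  python3 -m creep '[{"claw":0.07,"delta_pos":[0,0,0],"spin":0},{"claw":0.08,"delta_pos":[0,0,0],"spin":0},{"claw":0.09,"delta_pos":[0,0,0],"spin":0},{"claw":0.09,"delta_pos":[0,0,0.03],"spin":0},{"claw":0.09,"delta_pos":[0,0,0.08],"spin":0},{"claw":0.07,"delta_pos":[0,0,0.13],"spin":0},{"claw":0.05,"delta_pos":[0,0.03,0.18],"spin":0},{"claw":0.05,"delta_pos":[0.03,0.07,0.22],"spin":0},{"claw":0.05,"delta_pos":[0.06,0.11,0.26],"spin":0},{"claw":0.05,"delta_pos":[0.10,0.15,0.29],"spin":0},{"claw":0.05,"delta_pos":[0.14,0.19,0.30],"spin":0},{"claw":0.05,"delta_pos":[0.17,0.21,0.30],"spin":0}]'; python3 -m creep '[{"claw":0.05,"delta_pos":[0.03,0.0,0],"spin":0},{"claw":0.05,"delta_pos":[0.06,0.0,0],"spin":0},{"claw":0.05,"delta_pos":[0.07,0,0],"spin":0},{"claw":0.05,"delta_pos":[0.07,0,0],"spin":0}]'
python3 - <<'E'
from h import *
st(); lids('top','t5'); m=ctrl.camera_model('wrist');snap('wrist','w9',None,1.5)
import json; json.dump({k:np.array(v).tolist() for k,v in m.items()},open('w9.json','w'))
E
```

```text
time: 46.62
ee_pos: [0.3754, -0.328, 0.1023]
tcp_rot: [-0.0, 0.73, 0.683, -0.003]
force: [1.4, 0.7, 4.7]
finger_gap: 0.0663
time: 48.12
ee_pos: [0.5471, -0.1148, 0.4035]
tcp_rot: [0.0, 0.729, 0.684, -0.002]
force: [-0.0, -0.1, -0.1]
finger_gap: 0.0501
time: 48.62
ee_pos: [0.617, -0.1148, 0.403]
tcp_rot: [-0.0, 0.729, 0.684, -0.003]
force: [-0.3, -0.4, -0.8]
finger_gap: 0.0498
48.62 [ 0.617  -0.1148  0.403 ] yaw -3.65 F [-0.34 -0.37 -0.84] gap 0.0498
t5 px 466.2 337.8 size 118 106 -> [ 0.0265 -0.759   0.139 ] edge
t5 px 327.1 224.7 size 19 18 -> [ 0.3803 -0.3282  0.139 ] 
t5 px 141.3 187.0 size 20 19 -> [0.5027 0.2981 0.139 ] 
t5 px 125.1 154.8 size 69 40 -> [0.6149 0.3608 0.139 ] 
t5 px 386.4 132.4 size 15 14 -> [ 0.702  -0.5413  0.139 ]
```

View pics/w9.png

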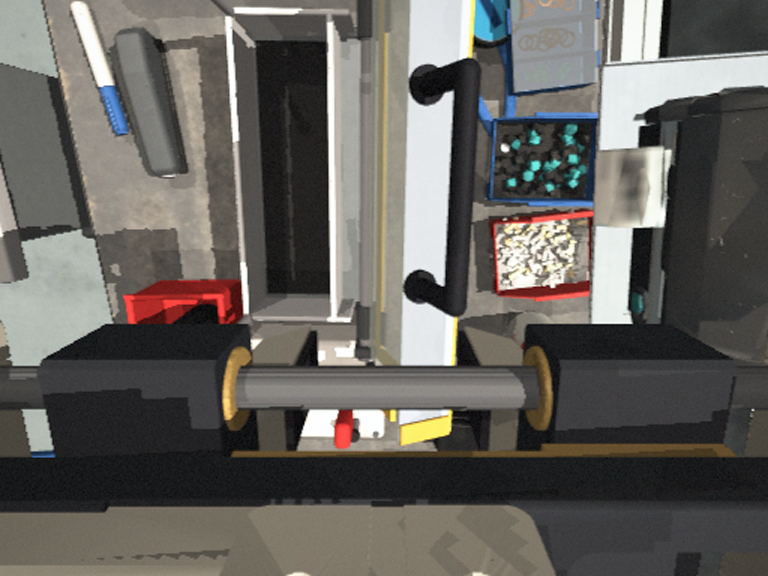

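Run:
```python
from h import *
import json
m=json.load(open('w9.json'))
f=lambda u,v,z: np.round(at('',u/1.5,v/1.5,z,m),4)
for z in (.32,.332,.34): print(z,f(468,66,z),f(456,308,z))
print('tab',f(424,425,.2),'stay',f(346,425,.25))
```

```text
0.32 [ 0.6607 -0.0067  0.32  ] [ 0.6519 -0.1261  0.32  ]
0.332 [ 0.6587 -0.0088  0.332 ] [ 0.6503 -0.1222  0.332 ]
0.34 [ 0.6573 -0.0102  0.34  ] [ 0.6493 -0.1197  0.34  ]
tab [ 0.6374 -0.268   0.2   ] stay [ 0.5773 -0.2341  0.25  ]
```

```bash
python3 -m creep '[{"claw":0.05,"delta_pos":[0.02,0.03,0],"spin":0},{"claw":0.05,"delta_pos":[0.0375,0.049,-0.01],"spin":0},{"claw":0.05,"delta_pos":[0.0375,0.049,-0.04],"spin":0},{"claw":0.05,"delta_pos":[0.0375,0.049,-0.065],"spin":0},{"claw":0.05,"delta_pos":[0.0375,0.049,-0.079],"spin":0},{"claw":0.05,"delta_pos":[0.0375,0.049,-0.079],"spin":0},{"claw":0.006,"delta_pos":[0.0375,0.049,-0.079],"spin":0},{"claw":0.006,"delta_pos":[0.0375,0.049,-0.079],"spin":0},{"claw":0.006,"delta_pos":[0.0375,0.049,-0.079],"spin":0},{"claw":0.006,"delta_pos":[0.0375,0.049,-0.079],"spin":0},{"claw":0.006,"delta_pos":[0.0375,0.049,-0.079],"spin":0}]' 40;  python3 -m creep '[{"claw":0.006,"delta_pos":[0.006,0,-0.002],"spin":0},{"claw":0.006,"delta_pos":[0.012,-0.001,-0.004],"spin":0},{"claw":0.006,"delta_pos":[0.018,-0.001,-0.006],"spin":0},{"claw":0.006,"delta_pos":[0.024,-0.002,-0.009],"spin":0},{"claw":0.006,"delta_pos":[0.030,-0.002,-0.012],"spin":0},{"claw":0.006,"delta_pos":[0.035,-0.002,-0.014],"spin":0},{"claw":0.006,"delta_pos":[0.039,-0.003,-0.016],"spin":0}]'; python3 -c "
from h import *
st()"
```

```text
time: 50.1
ee_pos: [0.6543, -0.0659, 0.3251]
tcp_rot: [0.001, 0.729, 0.684, -0.002]
force: [0.4, 1.2, 0.4]
finger_gap: 0.0105
time: 50.98
ee_pos: [0.692, -0.0691, 0.3092]
tcp_rot: [-0.0, 0.73, 0.684, -0.003]
force: [-9.3, 0.2, 9.0]
finger_gap: 0.0107
50.98 [ 0.692  -0.0691  0.3092] yaw -3.69 F [-9.29  0.22  9.  ] gap 0.0107
```

```bash
python3 -m creep '[{"claw":0.04,"delta_pos":[0,0,0],"spin":0},{"claw":0.04,"delta_pos":[0,0,0.005],"spin":0},{"claw":0.04,"delta_pos":[0,0,0.03],"spin":0},{"claw":0.035,"delta_pos":[-0.015,-0.03,0.05],"spin":0},{"claw":0.035,"delta_pos":[-0.045,-0.07,0.055],"spin":0},{"claw":0.035,"delta_pos":[-0.08,-0.115,0.05],"spin":0},{"claw":0.035,"delta_pos":[-0.105,-0.15,0.03],"spin":0},{"claw":0.035,"delta_pos":[-0.116,-0.164,0.0],"spin":0},{"claw":0.035,"delta_pos":[-0.116,-0.164,-0.03],"spin":0},{"claw":0.035,"delta_pos":[-0.116,-0.164,-0.055],"spin":0},{"claw":0.035,"delta_pos":[-0.116,-0.164,-0.069],"spin":0},{"claw":0.035,"delta_pos":[-0.116,-0.164,-0.071],"spin":0}]' 20;  python3 -m creep '[{"claw":0.006,"delta_pos":[0,0,0],"spin":0},{"claw":0.006,"delta_pos":[0,0,0],"spin":0},{"claw":0.006,"delta_pos":[0,0,0],"spin":0},{"claw":0.006,"delta_pos":[0,0,0],"spin":0}]'
```

```text
time: 52.48
ee_pos: [0.5759, -0.233, 0.2378]
tcp_rot: [-0.001, 0.729, 0.684, -0.004]
force: [-0.1, -0.7, 0.6]
finger_gap: 0.0352
time: 52.98
ee_pos: [0.576, -0.233, 0.2386]
tcp_rot: [-0.0, 0.73, 0.684, -0.003]
force: [-3.0, 0.6, 5.7]
finger_gap: 0.0114
```

```bash
python3 -m creep '[{"claw":0.006,"delta_pos":[-0.001,-0.013,0.001],"spin":0},{"claw":0.006,"delta_pos":[-0.002,-0.0265,-0.001],"spin":0},{"claw":0.006,"delta_pos":[-0.003,-0.0395,-0.004],"spin":0},{"claw":0.006,"delta_pos":[-0.004,-0.052,-0.009],"spin":0},{"claw":0.006,"delta_pos":[-0.0045,-0.0635,-0.0155],"spin":0},{"claw":0.006,"delta_pos":[-0.005,-0.074,-0.024],"spin":0},{"claw":0.006,"delta_pos":[-0.006,-0.083,-0.033],"spin":0},{"claw":0.006,"delta_pos":[-0.0065,-0.091,-0.044],"spin":0},{"claw":0.006,"delta_pos":[-0.007,-0.097,-0.056],"spin":0},{"claw":0.006,"delta_pos":[-0.007,-0.102,-0.068],"spin":0},{"claw":0.006,"delta_pos":[-0.0075,-0.1045,-0.081],"spin":0},{"claw":0.006,"delta_pos":[-0.0075,-0.1055,-0.094],"spin":0}]'; python3 -c "
from h import *
st()"
```

```text
time: 54.48
ee_pos: [0.5674, -0.3406, 0.1434]
tcp_rot: [-0.0, 0.73, 0.683, -0.005]
force: [-4.6, -2.0, 2.5]
finger_gap: 0.0118
54.48 [ 0.5674 -0.3406  0.1434] yaw -3.79 F [-4.55 -1.98  2.46] gap 0.0118
```

```bash
python3 -m creep '[{"claw":0.006,"delta_pos":[0,0,-0.002],"spin":0},{"claw":0.006,"delta_pos":[0,0,-0.0035],"spin":0},{"claw":0.03,"delta_pos":[0,0,-0.0035],"spin":0},{"claw":0.035,"delta_pos":[0,0,-0.002],"spin":0},{"claw":0.035,"delta_pos":[0,0,0.02],"spin":0},{"claw":0.04,"delta_pos":[0,0,0.06],"spin":0},{"claw":0.05,"delta_pos":[0,0,0.11],"spin":0},{"claw":0.06,"delta_pos":[0,0,0.16],"spin":0},{"claw":0.06,"delta_pos":[0,0.02,0.21],"spin":0},{"claw":0.06,"delta_pos":[0.01,0.06,0.245],"spin":0},{"claw":0.06,"delta_pos":[0.02,0.11,0.26],"spin":0},{"claw":0.06,"delta_pos":[0.03,0.16,0.26],"spin":0}]';  python3 -m creep '[{"claw":0.06,"delta_pos":[0.01,0.03,0],"spin":0},{"claw":0.06,"delta_pos":[0.025,0.06,0],"spin":0},{"claw":0.06,"delta_pos":[0.03,0.065,0],"spin":0},{"claw":0.06,"delta_pos":[0.03,0.065,0],"spin":0}]'
python3 - <<'E'
from h import *
st(); m=ctrl.camera_model('wrist');snap('wrist','w10',None,1.5)
import json; json.dump({k:np.array(v).tolist() for k,v in m.items()},open('w10.json','w'))
E
```

```text
time: 55.98
ee_pos: [0.5984, -0.179, 0.4053]
tcp_rot: [0.001, 0.73, 0.683, -0.003]
force: [1.0, 0.2, 0.8]
finger_gap: 0.0598
time: 56.48
ee_pos: [0.6286, -0.1141, 0.4052]
tcp_rot: [0.001, 0.73, 0.684, -0.003]
force: [0.3, 0.9, -0.9]
finger_gap: 0.0598
56.48 [ 0.6286 -0.1141  0.4052] yaw -3.76 F [ 0.35  0.86 -0.89] gap 0.0598
```

View pics/w10.png

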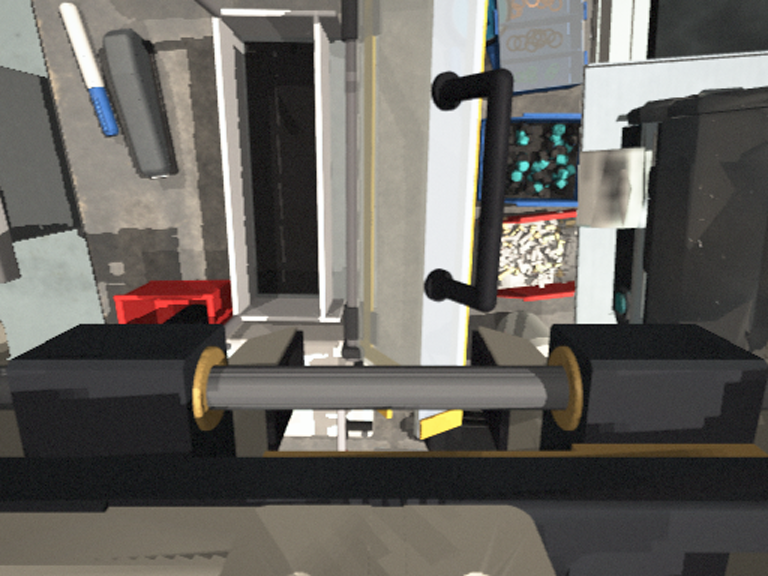

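Run:
```python
from h import *
import json
from scipy.optimize import brentq
m=json.load(open('w10.json'))
f=lambda t: at('',494/1.5,189/1.5,.152+.187*np.cos(t),m)[0]-(.6026+.187*np.sin(t))
t=brentq(f,0,.7); print('t',t,'g',t+1.678); p=at('',494/1.5,189/1.5,.152+.187*np.cos(t),m); print(p); s=ctrl.get_state(); d=p-s['ee_pos']; d[2]-=.010; print('delta',d.round(4))
c=np.array([.6023,.1428]); R=.1885
t1=t-.01
for n in range(4):
  T0=t1-.66*n
  print([[round(float(R*(np.sin(T0-.055*i)-np.sin(T0))*.9976),3),round(float(-.07*R*(np.sin(T0-.055*i)-np.sin(T0))),3),round(float(R*(np.cos(T0-.055*i)-np.cos(T0))),3)] for i in range(1,13)], T0-.66)
```

```text
t 0.45706444289973647 g 2.1350644428997363
[ 0.68512605 -0.06427384  0.3198048 ]
delta [ 0.0568  0.0507 -0.0954]
[[-0.009, 0.001, 0.004], [-0.019, 0.001, 0.008], [-0.029, 0.002, 0.011], [-0.039, 0.003, 0.014], [-0.049, 0.003, 0.016], [-0.059, 0.004, 0.017], [-0.07, 0.005, 0.018], [-0.08, 0.006, 0.019], [-0.09, 0.006, 0.018], [-0.101, 0.007, 0.018], [-0.111, 0.008, 0.016], [-0.121, 0.008, 0.014]] -0.21293555710026357
[[-0.01, 0.001, -0.002], [-0.02, 0.001, -0.005], [-0.03, 0.002, -0.009], [-0.039, 0.003, -0.013], [-0.048, 0.003, -0.018], [-0.057, 0.004, -0.023], [-0.066, 0.005, -0.028], [-0.075, 0.005, -0.035], [-0.083, 0.006, -0.041], [-0.09, 0.006, -0.048], [-0.097, 0.007, -0.055], [-0.104, 0.007, -0.063]] -0.8729355571002636
[[-0.006, 0.0, -0.008], [-0.012, 0.001, -0.017], [-0.018, 0.001, -0.025], [-0.023, 0.002, -0.034], [-0.027, 0.002, -0.044], [-0.031, 0.002, -0.053], [-0.035, 0.002, -0.063], [-0.038, 0.003, -0.073], [-0.04, 0.003, -0.083], [-0.042, 0.003, -0.093], [-0.043, 0.003, -0.104], [-0.044, 0.003, -0.114]] -1.5329355571002636
[[-0.0, 0.0, -0.01], [0.0, -0.0, -0.021], [0.001, -0.0, -0.031], [0.003, -0.0, -0.041], [0.005, -0.0, -0.051], [0.008, -0.001, -0.061], [0.011, -0.001, -0.071], [0.015, -0.001, -0.081], [0.019, -0.001, -0.09], [0.024, -0.002, -0.1], [0.029, -0.002, -0.108], [0.035, -0.002, -0.117]] -2.1929355571002636
```

```bash
python3 -m creep '[{"claw":0.05,"delta_pos":[0.03,0.03,0],"spin":0},{"claw":0.05,"delta_pos":[0.056,0.049,-0.02],"spin":0},{"claw":0.05,"delta_pos":[0.056,0.049,-0.055],"spin":0},{"claw":0.05,"delta_pos":[0.056,0.049,-0.085],"spin":0},{"claw":0.05,"delta_pos":[0.056,0.049,-0.095],"spin":0},{"claw":0.05,"delta_pos":[0.056,0.049,-0.095],"spin":0},{"claw":0.006,"delta_pos":[0.056,0.049,-0.095],"spin":0},{"claw":0.006,"delta_pos":[0.056,0.049,-0.095],"spin":0},{"claw":0.006,"delta_pos":[0.056,0.049,-0.095],"spin":0},{"claw":0.006,"delta_pos":[0.056,0.049,-0.095],"spin":0},{"claw":0.006,"delta_pos":[0.056,0.049,-0.095],"spin":0}]' 40; python3 -c "
from h import *
st()"; python3 -m creep '[{"claw":0.006,"delta_pos":[-0.006,0,0.003],"spin":0},{"claw":0.006,"delta_pos":[-0.014,0.001,0.006],"spin":0},{"claw":0.006,"delta_pos":[-0.024,0.002,0.010],"spin":0},{"claw":0.006,"delta_pos":[-0.034,0.002,0.013],"spin":0},{"claw":0.006,"delta_pos":[-0.044,0.003,0.015],"spin":0},{"claw":0.006,"delta_pos":[-0.054,0.004,0.017],"spin":0},{"claw":0.006,"delta_pos":[-0.065,0.005,0.018],"spin":0},{"claw":0.006,"delta_pos":[-0.075,0.005,0.019],"spin":0},{"claw":0.006,"delta_pos":[-0.085,0.006,0.019],"spin":0},{"claw":0.006,"delta_pos":[-0.095,0.007,0.018],"spin":0},{"claw":0.006,"delta_pos":[-0.105,0.007,0.017],"spin":0},{"claw":0.006,"delta_pos":[-0.115,0.008,0.015],"spin":0}]'; python3 -c "
from h import *
st()"
```

```text
time: 57.9
ee_pos: [0.6841, -0.0659, 0.3102]
tcp_rot: [0.001, 0.73, 0.683, -0.004]
force: [-0.2, 0.1, 0.7]
finger_gap: 0.0108
57.9 [ 0.6841 -0.0659  0.3102] yaw -3.83 F [-0.24  0.11  0.74] gap 0.0108
time: 59.4
ee_pos: [0.5734, -0.0569, 0.3292]
tcp_rot: [0.005, 0.73, 0.683, 0.001]
force: [9.8, 1.1, 11.2]
finger_gap: 0.0107
59.4 [ 0.5734 -0.0569  0.3292] yaw -3.82 F [ 9.76  1.15 11.16] gap 0.0107
```

```bash
python3 -m creep '[{"claw":0.006,"delta_pos":[-0.01,0.001,-0.001],"spin":0},{"claw":0.006,"delta_pos":[-0.020,0.001,-0.004],"spin":0},{"claw":0.006,"delta_pos":[-0.030,0.002,-0.007],"spin":0},{"claw":0.006,"delta_pos":[-0.040,0.003,-0.010],"spin":0},{"claw":0.006,"delta_pos":[-0.050,0.003,-0.0145],"spin":0},{"claw":0.006,"delta_pos":[-0.059,0.004,-0.019],"spin":0},{"claw":0.006,"delta_pos":[-0.068,0.005,-0.024],"spin":0},{"claw":0.006,"delta_pos":[-0.077,0.005,-0.030],"spin":0},{"claw":0.006,"delta_pos":[-0.0855,0.006,-0.036],"spin":0},{"claw":0.006,"delta_pos":[-0.094,0.006,-0.0425],"spin":0},{"claw":0.006,"delta_pos":[-0.1015,0.007,-0.0495],"spin":0},{"claw":0.006,"delta_pos":[-0.109,0.008,-0.057],"spin":0}]'
python3 - <<'E'
from h import *
st(); s=ctrl.get_state()['ee_pos']
c=np.array([.6025,.1425]); v=s[[0,2]]-c; t=np.arctan2(v[0],v[1]); R=.19; print(np.hypot(*v),t)
print([[round(float(R*(np.sin(t-.055*i)-np.sin(t))),4),round(float(R*(np.cos(t-.055*i)-np.cos(t))),4)] for i in range(1,17)], (t+1.678)/.055)
E
```

```text
time: 60.9
ee_pos: [0.4682, -0.0481, 0.2747]
tcp_rot: [0.009, 0.73, 0.683, 0.005]
force: [9.3, 0.5, 8.4]
finger_gap: 0.0109
60.9 [ 0.4682 -0.0481  0.2747] yaw -3.8 F [9.28 0.54 8.4 ] gap 0.0109
0.18851218300639264 -0.7932430055632115
[[-0.0071, -0.0076], [-0.0138, -0.0157], [-0.0201, -0.0241], [-0.0258, -0.0328], [-0.0311, -0.0418], [-0.0359, -0.0511], [-0.0401, -0.0606], [-0.0439, -0.0704], [-0.0471, -0.0803], [-0.0497, -0.0904], [-0.0518, -0.1007], [-0.0533, -0.111], [-0.0542, -0.1214], [-0.0546, -0.1319], [-0.0544, -0.1423], [-0.0536, -0.1527]] 16.08649080794161
```

```bash
python3 -m creep '[{"claw":0.006,"delta_pos":[-0.007,0,-0.0075],"spin":0},{"claw":0.006,"delta_pos":[-0.014,0.001,-0.0155],"spin":0},{"claw":0.006,"delta_pos":[-0.020,0.001,-0.024],"spin":0},{"claw":0.006,"delta_pos":[-0.026,0.002,-0.033],"spin":0},{"claw":0.006,"delta_pos":[-0.031,0.002,-0.042],"spin":0},{"claw":0.006,"delta_pos":[-0.036,0.002,-0.051],"spin":0},{"claw":0.006,"delta_pos":[-0.040,0.003,-0.0605],"spin":0},{"claw":0.006,"delta_pos":[-0.044,0.003,-0.0705],"spin":0},{"claw":0.006,"delta_pos":[-0.047,0.003,-0.08],"spin":0},{"claw":0.006,"delta_pos":[-0.050,0.003,-0.09],"spin":0},{"claw":0.006,"delta_pos":[-0.052,0.003,-0.1005],"spin":0},{"claw":0.006,"delta_pos":[-0.053,0.003,-0.111],"spin":0}]'; python3 -m creep '[{"claw":0.006,"delta_pos":[-0.001,0,-0.009],"spin":0},{"claw":0.006,"delta_pos":[-0.001,0,-0.019],"spin":0},{"claw":0.006,"delta_pos":[-0.001,0,-0.029],"spin":0},{"claw":0.006,"delta_pos":[0,0,-0.038],"spin":0},{"claw":0.006,"delta_pos":[0,0,-0.042],"spin":0}]';python3 -c "
from h import *
st()"
```

```text
time: 62.4
ee_pos: [0.4174, -0.0441, 0.1652]
tcp_rot: [0.01, 0.73, 0.683, 0.007]
force: [1.1, 3.2, 10.8]
finger_gap: 0.0106
time: 63.02
ee_pos: [0.4167, -0.0439, 0.123]
tcp_rot: [0.01, 0.73, 0.683, 0.007]
force: [-4.0, 0.9, 1.1]
finger_gap: 0.0106
63.02 [ 0.4167 -0.0439  0.123 ] yaw -3.76 F [-4.02  0.94  1.14] gap 0.0106
```

```bash
python3 -m creep '[{"claw":0.006,"delta_pos":[0,0,-0.002],"spin":0},{"claw":0.006,"delta_pos":[0,0,-0.004],"spin":0},{"claw":0.006,"delta_pos":[0,0,-0.004],"spin":0}]'
```

```text
time: 63.4
ee_pos: [0.4171, -0.0439, 0.1192]
tcp_rot: [0.01, 0.73, 0.683, 0.007]
force: [0.1, 0.3, 0.5]
finger_gap: 0.0109
```

```bash
python3 -m creep '[{"claw":0.006,"delta_pos":[0,0,-0.002],"spin":0},{"claw":0.006,"delta_pos":[0,0,-0.004],"spin":0},{"claw":0.006,"delta_pos":[0,0,-0.006],"spin":0},{"claw":0.006,"delta_pos":[0,0,-0.006],"spin":0}]'
```

```text
time: 63.9
ee_pos: [0.4176, -0.044, 0.1145]
tcp_rot: [0.011, 0.73, 0.683, 0.007]
force: [-8.5, 0.4, 27.2]
finger_gap: 0.0105
```

```bash
python3 -m creep '[{"claw":0.006,"delta_pos":[0,0,0.001],"spin":0},{"claw":0.025,"delta_pos":[0,0,0.001],"spin":0},{"claw":0.04,"delta_pos":[0,0,0.001],"spin":0},{"claw":0.04,"delta_pos":[0,0,0.02],"spin":0},{"claw":0.04,"delta_pos":[0,0,0.06],"spin":0},{"claw":0.04,"delta_pos":[0,0,0.11],"spin":0},{"claw":0.04,"delta_pos":[0,0,0.16],"spin":0},{"claw":0.04,"delta_pos":[0,-0.04,0.19],"spin":0},{"claw":0.04,"delta_pos":[0,-0.08,0.22],"spin":0},{"claw":0.04,"delta_pos":[0,-0.12,0.24],"spin":0},{"claw":0.04,"delta_pos":[0.01,-0.14,0.24],"spin":0},{"claw":0.04,"delta_pos":[0.02,-0.15,0.24],"spin":0}]'
python3 - <<'E'
from h import *
st(); m=ctrl.camera_model('wrist');snap('wrist','w11',None,1.5); 
import json; json.dump({k:np.array(v).tolist() for k,v in m.items()},open('w11.json','w'))
E
```

```text
time: 65.4
ee_pos: [0.4381, -0.1945, 0.3535]
tcp_rot: [0.011, 0.73, 0.683, 0.007]
force: [0.6, 1.2, 1.1]
finger_gap: 0.0399
65.4 [ 0.4381 -0.1945  0.3535] yaw -3.82 F [0.62 1.22 1.06] gap 0.0399
```

View pics/w11.png

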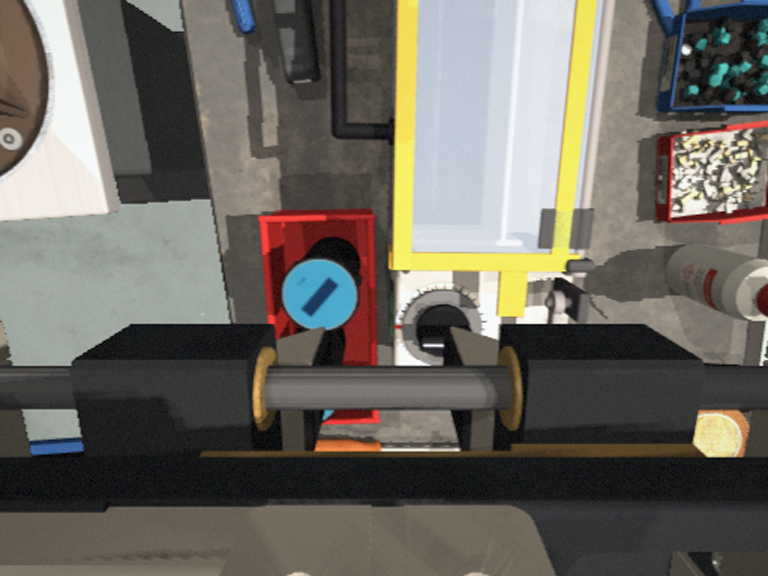

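```bash
python3 -m creep '[{"claw":0.04,"delta_pos":[-0.01,-0.04,0],"spin":-4},{"claw":0.04,"delta_pos":[-0.03,-0.08,0],"spin":-10},{"claw":0.04,"delta_pos":[-0.06,-0.13,0],"spin":-18},{"claw":0.04,"delta_pos":[-0.09,-0.18,0],"spin":-26},{"claw":0.04,"delta_pos":[-0.12,-0.23,0],"spin":-34},{"claw":0.04,"delta_pos":[-0.15,-0.28,0],"spin":-42},{"claw":0.04,"delta_pos":[-0.18,-0.33,0],"spin":-50},{"claw":0.04,"delta_pos":[-0.2,-0.37,0],"spin":-56},{"claw":0.04,"delta_pos":[-0.2,-0.39,0],"spin":-60},{"claw":0.04,"delta_pos":[-0.2,-0.39,0],"spin":-60}]'
python3 - <<'E'
from h import *
st(); lids('top','t6',.137); snap('top','t7',(80,120,420,270),2.3); snap('scene','s3',(130,110,470,340),2.3)
import json; m=json.load(open('w11.json')); f=lambda u,v,z: at('',u/1.5,v/1.5,z,m).round(4)
print('lid1',f(320,294,.137),'handle end',f(338,132,.132),'front corner',f(391,268,.152))
E
```

```text
time: 66.7
ee_pos: [0.2402, -0.5849, 0.3512]
tcp_rot: [0.011, 0.974, 0.227, 0.001]
force: [0.5, 0.3, -0.4]
finger_gap: 0.0399
66.7 [ 0.2402 -0.5849  0.3512] yaw -63.75 F [ 0.51  0.3  -0.36] gap 0.0399
t6 px 402.8 266.7 size 30 65 -> [ 0.2451 -0.5723  0.137 ] 
t6 px 323.8 230.3 size 19 18 -> [ 0.3616 -0.317   0.137 ] 
t6 px 297.3 223.1 size 19 18 -> [ 0.385  -0.2293  0.137 ] 
t6 px 141.3 187.1 size 19 19 -> [0.503  0.2989 0.137 ] 
t6 px 126.2 155.6 size 69 39 -> [0.6128 0.3574 0.137 ] 
t6 px 386.5 132.5 size 15 14 -> [ 0.7021 -0.5421  0.137 ] 
t6 px 222.8 123.9 size 40 36 -> [0.7294 0.0276 0.137 ] 
lid1 [ 0.3851 -0.2291  0.137 ] handle end [ 0.4112 -0.1031  0.132 ] front corner [ 0.4446 -0.208   0.152 ]
```

View pics/t7.png

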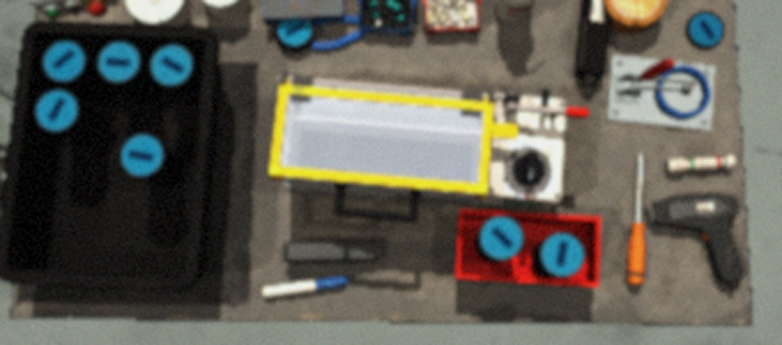

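View pics/s3.png

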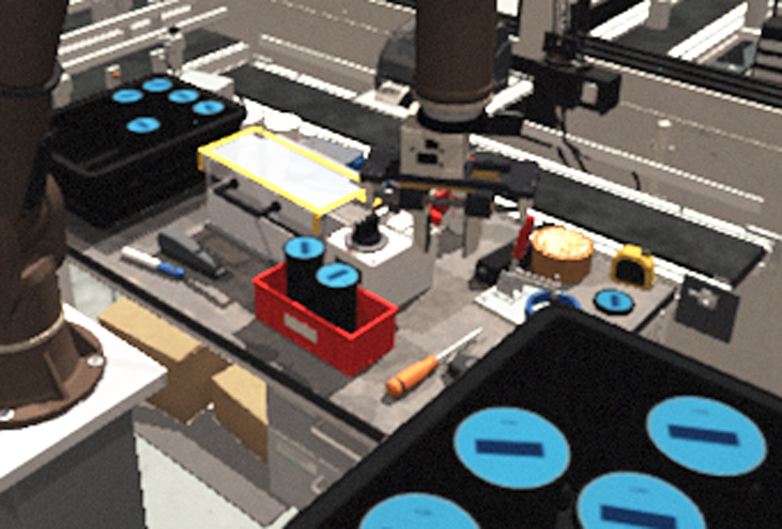

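Run:
```python
import cv2
im=cv2.imread('pics/raw_s3.png')[200:285,235:310]
cv2.imwrite('pics/c2.png',cv2.resize(im,None,fx=7,fy=7,interpolation=cv2.INTER_CUBIC))
```

```text
(no output)
```

View pics/c2.png

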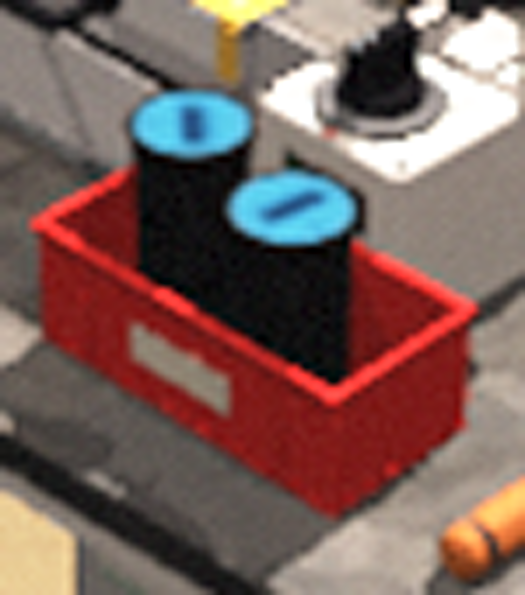

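Both tray cans stand upright, and the knob, stay and flap are where they should be. Handing in.

```bash
python3 -c "
from h import *
st(); print(ctrl.close_job())"
```

```text
66.85 [ 0.2406 -0.5835  0.3527] yaw -63.59 F [-0.22  0.99  0.34] gap 0.04
the job is handed in; nothing more can be done
None
```

The job is done and handed in at 66.9 s on the robot's clock, with the arm clear of everything; no verdict was given.

- **Knob:** I turned the reject counter back to its stop first. The white line was seen pointing at the robot afterwards.
- **Guard and stay:** I raised the flap to about 2.17 rad, set the stay and waited until about 28 s, near the time the flap should come to rest on it. I then began taking cans out. I did not measure that it had settled before the first can. Before folding the stay I measured about 1.96 rad, which matches resting on it.
- **Canisters:** there were three in the bay. About 250 g and 270 g went into the red tray, and about 640 g into the black tote. The last pictures show the bay empty and all three standing upright.
- **Closing up:** I folded the stay and closed the guard, pressing down until it pushed back with 27 N. The stay grip measured the same as at the start, and the handle was within 2 mm of its closed position.

**Checks that disagreed:**
- The second tray can was found about 2 cm from where I set it, close to the tray's near wall. It was upright and clear of the other can, so I left it. I take this to be the announced knock.
- While raising the flap, the force rose to about 48 N for a moment because my arc was slightly off. I corrected it. This was at the fingers holding the handle, and well under the 120 N wrist limit.

I moved none of the other bench items. In the last top view they looked to be where they started.

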